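Load the sample magazine and close its keeper strap

TASK

Load the two small metal sample capsules, lids up, one behind the other into the leaning tube magazine so that both slide fully down. Then close the keeper: lift the slotted strap by its knob, swing it round its loose bolt across the mouth of the tube and let its slot drop over the second bolt so that the strap lies flat. Leave the other things on the bench where they are.

Things in the scene. Friction and masses are not known exactly. Their poses are not given: they have to be found in the camera images.
- magazine: Aluminium tube magazine leaning 25 degrees from vertical. Origin: centre of its mouth, on the top face of the flat flange around it, 115 mm above the bench. z points out along the tube (tilt the tool 25 degrees to work along it), x uphill in the flange, y level. Its fixed grey cradle has a base 170 x 130 x 12 mm, centred 23 mm uphill. Tube 36 mm inside, 96 mm deep, closed below. Flange x -61 to +33 mm, y -60 to +60 mm.
- pivot_bolt (a point): Axis of the loose pivot bolt at the flange's top face, at x 0, y +40 mm in the magazine's frame. Shank 8 mm; its head (22 mm washer, 17 mm hexagon) begins 19 mm and ends 27 mm above the flange, so the 4 mm strap on it turns freely and can be lifted up to 15 mm.
- second_bolt (a point): Axis of the second bolt at the flange's top face, at x 0, y -40 mm in the magazine's frame. A plain 6 mm stud without a head, standing 10 mm out of the flange, its last 3 mm tapered.
- strap_knob (a point): Centre of the black round knob (14 mm diameter, 22 mm tall) on the keeper strap, 15 mm above the strap's underside, 58 mm from its pivot hole. The strap: loose flat steel bar 112 x 24 x 4 mm, 85 g, its 12 mm hole on the pivot bolt. x runs along the strap from hole to slot, z up along the knob. It starts flat on the flange beside the mouth, pointing downhill within 0.3 rad, and stays where it is laid.
- strap_slot (a point): Centre of the closed slot near the strap's free end, on the strap's underside, 80 mm from the centre of the pivot hole: 20 mm long (along the strap), 10.5 mm wide, through the strap. Axes as at the knob.
- capsule_a_center (a point): Centre, half-way up, of one sample capsule: a plain aluminium cylinder with a grey lid, 30 mm diameter, 45 mm tall, 60 g, foot tapered by 2 mm, standing upright on the bench, lid up (z up). It slides freely down the tube when let go in the mouth; two fill it to 6 mm below the mouth.
- capsule_b_center (a point): Centre of the other sample capsule, alike in all.
- jar_center (a point): Bystander: centre of a squat white jar, 60 mm diameter, 52 mm tall.
- bottle_center (a point): Bystander: middle of a slim amber bottle, 42 mm diameter, 85 mm tall.
- bowl: Bystander: centre of the underside of a steel bowl, 130 mm across, 44 mm tall.
- spanner_grip (a point): Bystander: grip of a steel spanner 150 mm long lying on the bench.
- brush_grip (a point): Bystander: grip of a brush 190 mm long lying on the bench.

How it is judged (in metres and radians):
On the way, in this order (a step that is already met when the one before it is completed fails the run):
1. both capsules are down in the tube, lids up (x of capsule_a_center in the frame of magazine between -0.005 and 0.005 m and y of capsule_a_center in the frame of magazine between -0.005 and 0.005 m and z of capsule_a_center in the frame of magazine between -0.08 and -0.022 m and angle between each of capsule_a_center, capsule_b_center's own z axis and vertical below 0.7 rad and x of capsule_b_center in the frame of magazine between -0.005 and 0.005 m and y of capsule_b_center in the frame of magazine between -0.005 and 0.005 m and z of capsule_b_center in the frame of magazine between -0.08 and -0.022 m), for 0.2 s.
2. the strap lies flat with its slot over the second bolt (x of strap_slot in the frame of magazine between -0.0035 and 0.0035 m and y of strap_slot in the frame of magazine between -0.045 and -0.035 m and z of strap_slot in the frame of magazine between -0.002 and 0.0025 m and angle between the z axis of strap_slot and the z axis of magazine, either way round below 0.06 rad), for 0.2 s.
At the end, for the whole second after the job is handed in: Both capsules in the tube, lids up, within 5 mm of its axis, centres 22 to 80 mm below the mouth; the strap still and flat on the flange (within 2.5 mm and 0.06 rad), its slot's centre on the second bolt within 3.5 mm across and 5 mm along the strap (all of step 1 and all of step 2 and linear speed of strap below 0.02 m/s); the robot touches nothing.
It fails at once if the jar is moved more than 30 mm (distance of jar_center from where it was at the start of the episode above 0.03 m).
It fails at once if the bottle is moved more than 30 mm (distance of bottle_center from where it was at the start of the episode above 0.03 m).
It fails at once if the bowl is moved more than 30 mm (distance of bowl from where it was at the start of the episode above 0.03 m).
It fails at once if the spanner is moved more than 30 mm (distance of spanner_grip from where it was at the start of the episode above 0.03 m).
It fails at once if the brush is moved more than 30 mm (distance of brush_grip from where it was at the start of the episode above 0.03 m).
It also fails if it takes over 72 s, if anything falls off the work surface, if the arm or the gripper's body presses on something with over 40 N, if the wrist force passes 120 N, or if a joint passes its speed limit or range.

ROBOT

A 6-joint arm with a two-finger parallel gripper is mounted at the origin on the work surface. World frame = base frame: x ahead of the robot, y to its left, z up, the work surface at z = 0. Lengths are in mm, angles in rad, forces in N, time in s.
With the tool pointing down it reaches from about 350 to 775 mm from the base axis. Payload 7.3 kg.
Tool frame: the origin (TCP) lies midway between the tips of the shut fingers; the grasp point (between the pads) lies 19 mm behind it; x points along the fingers, z is the direction in which the jaws open and shut, and the axes are right-handed (so a half turn about x gives the same grasp; the last joint's range is limited). The gripper opens to 92 mm and grips with 3 to 60 N. Pads are 19 mm wide; open, the fingers measure 130 mm over their backs; the gripper's body (75 mm by 190 mm) begins 47 mm behind the grasp point.
Start: joints at [1.047, 0.342, 1.524, -0, 1.275, -0.146], TCP at [193.647, 488.002, 226.741] pointing down, gripper open.
Joint ranges: [-2.53, 2.53], [-0.77, 2.02], [0.04, 2.7], [-1, 4.14], [0.28, 2.66], [-3.11, 3.11]. Speed limits (rad/s): [2.57, 2.57, 3.14, 3.14, 3.14, 3.14].

INTERFACE

Orientations are given as [roll, pitch, yaw] about the fixed x, y, z axes, in that order (R = Rz(yaw) Ry(pitch) Rx(roll)).
In Python, from plant import monitor, optics, close_job gives the robot as it stands.
- The arm moves only by the tool send_rows, never from a script. Its argument "commands" is a list that holds one entry, the list of rows, each a list of 5 numbers: the shift along the tool's x, y, z in m, then the turn about the tool's x in degrees, then the finger opening in m, from 0 to 0.0918. A call has 1 to 10 rows; each row shifts and turns the pose as measured when the row begins, along the tool's axes as they then stand; what a row does not reach is not made up. A row lasts 1/12 s, in which the tool goes at most 41.7 mm and 7.16 degrees, less where a joint would pass 70% of its speed; a pose out of reach is approached as far as the arm can. A call with a gripper value outside its range is refused whole. The fingers move at their own pace and stop on an object; the grip force is fixed at half the most. Time passes only in rows, so rows that do not move let the fingers close. It gives the time, the measured TCP pose, the force and the opening at its end, in the units of the state.
- monitor.get_obs(): the state, without advancing time (a new reading comes with each control period).
- optics.capture(name): name is "side" or "top"; returns a dict with "color" (420x560x3 uint8, blue, green, red), "camera_matrix" (3x3 intrinsics, pixels), "camera_from_world" (4x4, takes a point from world to camera coordinates). Camera axes: x right, y down, z forward; pixel columns grow to the right and rows downward; lengths in mm; the calibration is good to about 2 mm. A picture is of the moment at which its call begins. There is no depth.
- close_job(): hands the job in, once; it reports no verdict.
The state is a dict: "time": time; "joint_positions": joint angles; "dq": joint speeds; "tau": joint torques, N m; "tool_pos": TCP position; "tcp_rot": TCP orientation; "contact_force": force on the tool from outside, world axes, zero at the start; "moment": the same for the moment, N m; "grip_width": finger opening in mm.
Only numpy, scipy, OpenCV 4.12 (cv2) and the standard library are available. Lean on these libraries where they do the work, as an engineer would, in place of code of your own. Each camera call takes 0.05 s, during which the arm holds its last target.

## Working session

There is one attempt and no reset: what is moved stays moved. The work goes in short steps, Python scripts to look and compute and a tool call to move; the robot and the scene stay as the last step left them, time stands still between calls to the robot, and variables do not carry over. Pictures are saved under pics/ and viewed, and the job is handed in when it is done.

Besides the shell and the picture viewer there is one more tool, called after "Call:" as name(argument=value, ...), one argument or row to a line, values as JSON. send_rows: Moves the arm, as the interface text tells. Its arguments: {"type":"object","properties":{"commands":{"type":"array","items":{"type":"array","items":{"type":"array","items":{"type":"number"}}}}},"required":["commands"]}

```bash
mkdir -p pics; ls
python3 - <<'E'
from plant import monitor, optics
import cv2
print(monitor.get_obs())
for n in("side","top"):
    c=optics.capture(n); cv2.imwrite(f"pics/{n}0.png",c["color"]); print(n,c["camera_matrix"],c["camera_from_world"])
E
```

```text
pics
{'time': 0.0, 'joint_positions': array([ 1.04699998e+00,  3.42745991e-01,  1.52506060e+00, -1.68420682e-05,
        1.27536862e+00, -1.46011117e-01]), 'dq': array([ 0.00086973,  0.00043494,  0.00165114, -0.00079483, -0.0002692 ,
        0.00039548]), 'tau': array([ 1.45356520e-03, -4.31243455e+01, -2.44226807e+01,  7.18191988e-02,
        5.57570206e-02, -1.26895316e-04]), 'tool_pos': array([193.43057979, 487.6162627 , 226.01767067]), 'tcp_rot': array([ 3.00575753,  1.56921369, -2.08441177]), 'contact_force': array([ 0.04783835, -0.79718603,  0.10012489]), 'moment': array([-0.02548587, -0.05090728, -0.04412553]), 'grip_width': 91.85886564353437}
side [[391.63348756   0.         280.0145056 ]
 [  0.         391.63348756 210.32150345]
 [  0.           0.           1.        ]] [[-9.68380685e-01 -2.49348498e-01  8.01095188e-03  5.84593366e+02]
 [-1.91643976e-01  7.22951024e-01 -6.63787920e-01  1.86653524e+02]
 [ 1.59722995e-01 -6.44334652e-01 -7.47877946e-01  8.98334331e+02]
 [ 0.00000000e+00  0.00000000e+00  0.00000000e+00  1.00000000e+00]]
top [[508.16420169   0.         270.988468  ]
 [  0.         508.16420169 212.01724201]
 [  0.           0.           1.        ]] [[ 1.47551753e-02 -9.99665206e-01  2.12546831e-02 -2.58175083e+01]
 [-9.91692351e-01 -1.73474654e-02 -1.27457234e-01  6.15633580e+02]
 [ 1.27783277e-01 -1.91974528e-02 -9.91616303e-01  1.17815232e+03]
 [ 0.00000000e+00  0.00000000e+00  0.00000000e+00  1.00000000e+00]]
```

View pics/side0.png

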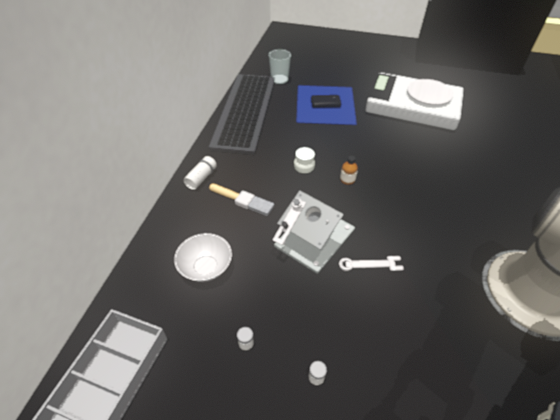

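View pics/top0.png

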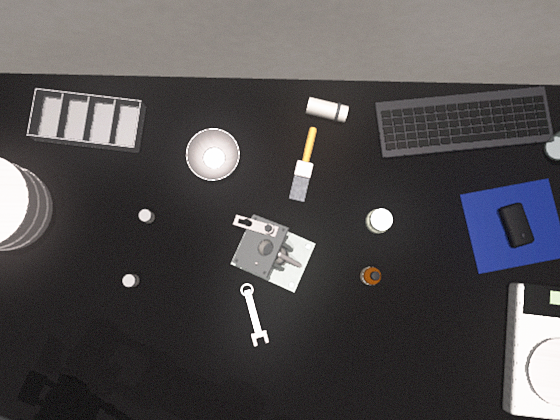

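Run:
```python
import cv2,numpy as np
s=cv2.imread("pics/side0.png");t=cv2.imread("pics/top0.png")
cv2.imwrite("pics/sz.png",cv2.resize(s[180:280,260:400-7],None,fx=6,fy=6,interpolation=2))
cv2.imwrite("pics/tz.png",cv2.resize(t[205:300,220:330],None,fx=6.3,fy=6.3,interpolation=2))
a=cv2.resize(s[320:390,230:335],None,fx=6,fy=6,interpolation=2);cv2.imwrite("pics/sc.png",a)
a=cv2.resize(t[200:295,115:165],None,fx=6,fy=6,interpolation=2);cv2.imwrite("pics/tc.png",a)
```

```text
(no output)
```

View pics/sz.png

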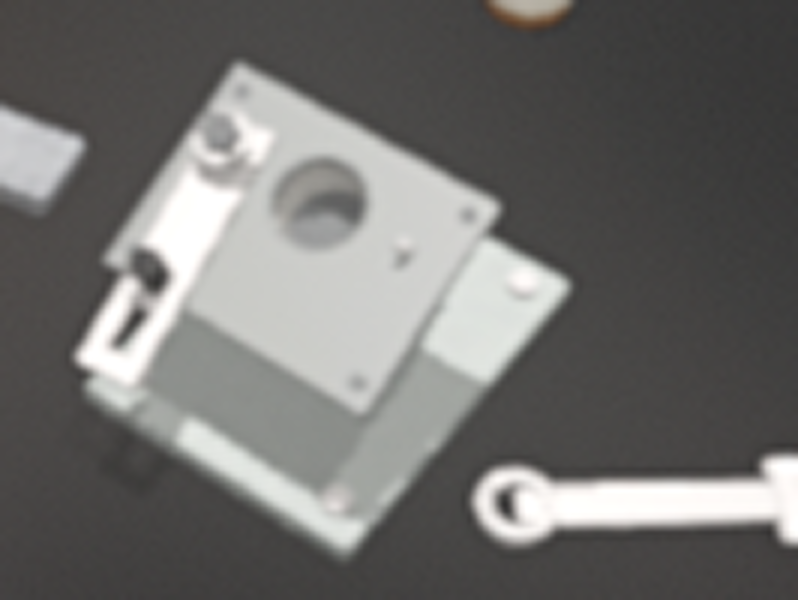

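View pics/tz.png

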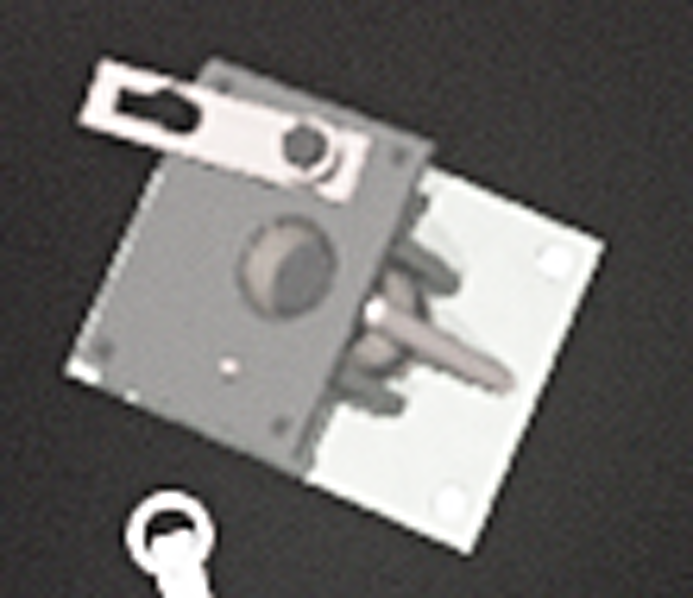

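View pics/sc.png

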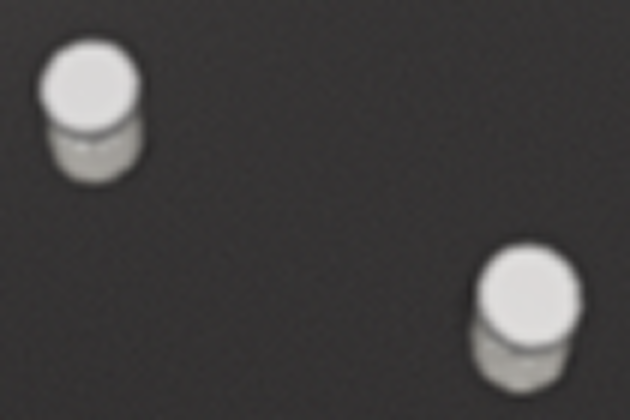

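View pics/tc.png

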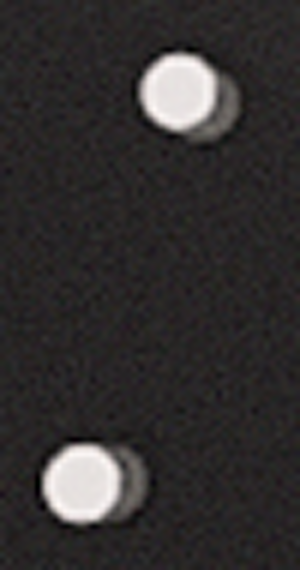

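```bash
cat > h.py <<'E'
import numpy as np,cv2
from scipy.optimize import least_squares
K={'side':np.array([[391.63348756,0,280.0145056],[0,391.63348756,210.32150345],[0,0,1]]),'top':np.array([[508.16420169,0,270.988468],[0,508.16420169,212.01724201],[0,0,1]])}
T={'side':np.array([[-9.68380685e-01,-2.49348498e-01,8.01095188e-03,5.84593366e+02],[-1.91643976e-01,7.22951024e-01,-6.63787920e-01,1.86653524e+02],[1.59722995e-01,-6.44334652e-01,-7.47877946e-01,8.98334331e+02]]),
'top':np.array([[1.47551753e-02,-9.99665206e-01,2.12546831e-02,-2.58175083e+01],[-9.91692351e-01,-1.73474654e-02,-1.27457234e-01,6.15633580e+02],[1.27783277e-01,-1.91974528e-02,-9.91616303e-01,1.17815232e+03]])}
def proj(n,P):
    P=np.atleast_2d(P); c=P@T[n][:,:3].T+T[n][:,3]; p=c@K[n].T; return p[:,:2]/p[:,2:]
def tri(us,ut):
    return cv2.triangulatePoints(K['side']@T['side'],K['top']@T['top'],np.array(us,float).reshape(2,1),np.array(ut,float).reshape(2,1)).ravel()
def tri3(us,ut):
    x=tri(us,ut); return x[:3]/x[3]
def plane(n,u,z):
    R=T[n][:,:3];c=-R.T@T[n][:,3];d=R.T@np.linalg.inv(K[n])@np.array([u[0],u[1],1.]);return c+d*(z-c[2])/d[2]
def magR(yaw):  # yaw = heading of uphill horizontal
    a=np.radians(25);h=np.array([np.cos(yaw),np.sin(yaw),0]);zz=np.array([0,0,1.])
    x=h*np.cos(a)+zz*np.sin(a);z=-h*np.sin(a)+zz*np.cos(a);return np.c_[x,np.cross(z,x),z]
E
python3 - <<'E'
from h import *
cv=lambda p,s,o:((np.array(p,float)+.5)/s-.5+o)
S=lambda p:cv(p,6,[260,180]);U=lambda p:cv(p,6.3,[220,205])
for p,q in (((90,86),(178,92)),((528,296),(81,483))):
    a=cv(p,6,[230,320]);b=cv(q,6,[115,200]);print('caps',a,b,tri3(a,b),plane('side',a,45),plane('top',b,45))
names=['pu','pd','sd','su','mouth','stud','bolt']
m=np.array([[33,60,0],[-61,60,0],[-61,-60,0],[33,-60,0],[0,0,0],[0,-40,10],[0,40,27]],float)
s=np.array([S(p) for p in [(238,62),(105,262),(360,412),(500,207),(320,203),(406,238),(222,130)]])
t=np.array([U(p) for p in [(435,147),(210,58),(67,372),(305,475),(287,267),(229,364),(303,145)]])
for n,a,b in zip(names,s,t): print(n,tri3(a,b))
def f(v,full=False):
    P=m@magR(v[2]).T+[v[0],v[1],115]
    r=np.r_[proj('side',P)-s,proj('top',P)-t]
    return r if full else r.ravel()
r=least_squares(f,[620,0,-.4],loss='soft_l1');print(r.x,np.round(f(r.x,1),2))
for n in ('side','top'):
  def g(v): return (proj(n,m@magR(v[2]).T+[v[0],v[1],115])-(s if n=='side' else t)).ravel()
  print(n,least_squares(g,r.x,loss='soft_l1').x)
R=magR(r.x[2]);o=np.array([*r.x[:2],115])
kn=tri3(S((153,262)),U((180,107)));print('knob?',kn,(kn-o)@R)
sl=tri3(S((128,325)),U((130,100)));print('slot?',(sl-o)@R)
for n,w in(('side',[S((75,358)),S((135,385))]),('top',[U((100,60)),U((80,122)),])):print('strap end')
a=tri3(S((75,358)),U((100,60)));b=tri3(S((135,385)),U((80,122)));print((a-o)@R,(b-o)@R)
E
```

```text
caps [244.58333333 333.91666667] [144.25       214.91666667] [603.02253181 284.15312263  47.5050582 ] [603.89639301 283.14261896  45.        ] [603.09342012 284.69777393  45.        ]
caps [317.58333333 368.91666667] [128.08333333 280.08333333] [449.8567969  314.59943235  46.99067029] [450.47867467 313.90533185  45.        ] [449.45252047 315.09557862  45.        ]
pu [570.29577596 -53.56484715 130.54352083]
pd [604.6445086   26.48654358  90.19783328]
sd [492.07458982  75.42378247  95.25606889]
su [456.98150499  -9.86844832 124.75820427]
mouth [527.50286716  -2.5536646  115.45675817]
stud [492.46330191  17.18163703 127.99350871]
bolt [568.27199739  -7.21545669 140.39976801]
[527.22764744  -2.64686074   4.31688668] [[ 0.15  0.58]
 [ 0.44 -0.06]
 [ 1.17  0.41]
 [ 0.12 -0.34]
 [ 0.07  0.12]
 [-0.13  0.97]
 [-0.27  0.13]
 [-0.15 -0.62]
 [ 0.54  0.39]
 [ 1.89 -1.31]
 [-1.2  -2.54]
 [ 0.04  0.16]
 [ 0.25  0.43]
 [ 0.14  0.03]]
side [527.77124222  -3.1992329    4.30762857]
top [526.52772103  -2.41179024   4.32388052]
knob? [584.08188894  36.52399102 108.45738086] [-55.37739318  37.37385069  18.60392104]
slot? [-79.69187522  34.21837012  11.13187335]
strap end
strap end
[-100.173022     44.86831416    8.15607717] [-97.36829693  20.32165217   7.03579278]
```

```bash
cat >> h.py <<'E'
from scipy.spatial.transform import Rotation as Ro
def st():
    from plant import monitor
    o=monitor.get_obs();R=Ro.from_euler('xyz',o['tcp_rot']).as_matrix();return o,np.array(o['tool_pos']),R
O=np.array([527.2,-2.6,115.]);M=magR(4.3169)
def to(p):
    o,x,R=st();d=np.array(p)-x
    print('t %.2f pos %s width %.1f F %s'%(o['time'],np.round(x,1),o['grip_width'],np.round(o['contact_force'],1)))
    print('jaw heading %.1f down %s'%(np.degrees(np.arctan2(R[1,2],R[0,2])),np.round(R[:,0],3)),'q',np.round(o['joint_positions'],2))
    print('delta tool',np.round(R.T@d,1))
E
python3 - <<'E'
from h import *
to([450,314.6,100]);print(st()[2].round(3))
E
```

```text
t 0.10 pos [193.5 487.7 226.1] width 91.8 F [-0.4 -0.1  0.6]
jaw heading 68.4 down [-0.001 -0.001 -1.   ] q [ 1.05  0.34  1.52 -0.    1.28 -0.15]
delta tool [ 126.1 -302.3  -66. ]
[[-0.001 -0.929  0.369]
 [-0.001  0.369  0.929]
 [-1.     0.    -0.001]]
```

Call:
send_rows(
  commands=[
    [[0.005,-0.038,-0.008,0,0.0918],[0.005,-0.038,-0.008,0,0.0918],[0.005,-0.038,-0.008,0,0.0918],[0.005,-0.038,-0.008,0,0.0918],[0.005,-0.038,-0.008,0,0.0918],[0.005,-0.038,-0.008,0,0.0918],[0.005,-0.038,-0.008,0,0.0918],[0.005,-0.038,-0.008,0,0.0918],[0,0,0,0,0.0918]],
  ],
)

```text
time: 0.85
tool_pos: [460.2, 310.3, 180.7]
tcp_rot: [2.411, 1.566, -2.669]
contact_force: [-1.0, -0.4, -0.3]
grip_width: 92.0
```

Call:
send_rows(
  commands=[
    [[0,0,0,7,0.0918],[0,0,0,7,0.0918],[0,0,0,7,0.0918],[0,0,0,7,0.0918],[0,0,0,7,0.0918],[0,0,0,7,0.0918],[0,0,0,7,0.0918],[0,0,0,0,0.0918]],
  ],
)

```text
time: 1.52
tool_pos: [459.2, 307.3, 176.1]
tcp_rot: [-3.049, 1.555, -2.726]
contact_force: [-0.5, -0.9, -0.1]
grip_width: 91.6
```

Run:
```python
from h import *
to([450,314.6,33])
```

```text
t 1.52 pos [459.2 307.3 176.1] width 91.6 F [-0.5 -0.9 -0.1]
jaw heading 18.5 down [-0.014 -0.006 -1.   ] q [0.45 0.44 1.51 0.   1.2  0.13]
delta tool [143.1  10.1  -4.2]
```

Call:
send_rows(
  commands=[
    [[0.028,0.01,-0.004,1,0.0918],[0.03,0,0,0,0.0918],[0.03,0,0,0,0.0918],[0.03,0,0,0,0.0918],[0,0,0,0,0.0918]],
  ],
)

```text
time: 1.93
tool_pos: [450.6, 317.1, 56.2]
tcp_rot: [-3.108, 1.561, -2.783]
contact_force: [-0.8, -0.1, -0.6]
grip_width: 91.9
```

Run:
```python
from h import *
to([450,314.6,33])
```

```text
t 1.93 pos [450.6 317.1  56.2] width 91.9 F [-0.8 -0.1 -0.6]
jaw heading 18.6 down [-0.009 -0.003 -1.   ] q [0.47 0.58 1.65 0.   0.91 0.15]
delta tool [23.2 -2.1 -1.2]
```

Call:
send_rows(
  commands=[
    [[0.012,-0.002,-0.001,0,0.0918],[0.011,0,0,0,0.0918],[0,0,0,0,0.025],[0,0,0,0,0.025],[0,0,0,0,0.025],[0,0,0,0,0.025],[0,0,0,0,0.025],[0,0,0,0,0.025],[0,0,0,0,0.025],[0,0,0,0,0.025]],
  ],
)

```text
time: 2.77
tool_pos: [452.8, 317.4, 39.3]
tcp_rot: [2.643, 1.568, 2.979]
contact_force: [0.6, 0.2, -0.3]
grip_width: 43.0
```

Run:
```python
from h import *
to([450,314.6,33])
```

```text
t 2.77 pos [452.8 317.4  39.3] width 43.0 F [ 0.6  0.2 -0.3]
jaw heading 19.2 down [-0.002  0.    -1.   ] q [0.47 0.61 1.67 0.   0.87 0.14]
delta tool [ 6.3 -1.8 -3.6]
```

Call:
send_rows(
  commands=[
    [[0.005,-0.002,-0.003,0,0.04],[0,0,0,0,0.04]],
  ],
)

```text
time: 2.93
tool_pos: [450.6, 314.5, 34.3]
tcp_rot: [2.329, 1.569, 2.665]
contact_force: [-0.2, -0.4, -0.6]
grip_width: 40.2
```

Run:
```python
from h import *
to([450,314.6,33])
```

```text
t 2.93 pos [450.6 314.5  34.3] width 40.2 F [-0.2 -0.4 -0.6]
jaw heading 19.3 down [-0.001  0.001 -1.   ] q [0.47 0.61 1.68 0.   0.85 0.13]
delta tool [ 1.3  0.3 -0.6]
```

Call:
send_rows(
  commands=[
    [[0.001,0,0,1,0.02],[0,0,0,0,0.02],[0,0,0,0,0.02],[0,0,0,0,0.02],[0,0,0,0,0.02]],
  ],
)

```text
time: 3.35
tool_pos: [450.4, 314.2, 32.8]
tcp_rot: [2.612, 1.569, 2.928]
contact_force: [-0.3, 1.1, -0.7]
grip_width: 29.0
```

Run:
```python
from h import *
to([450,314.6,33])
from plant import optics
c=optics.capture('side')['color'];cv2.imwrite('pics/s1.png',cv2.resize(c[280:400,220:380],None,fx=4,fy=4))
```

```text
t 3.35 pos [450.4 314.2  32.8] width 29.0 F [-0.3  1.1 -0.7]
jaw heading 18.1 down [-0.002  0.    -1.   ] q [0.47 0.61 1.68 0.   0.85 0.15]
delta tool [-0.2  0.5 -0.3]
```

View pics/s1.png

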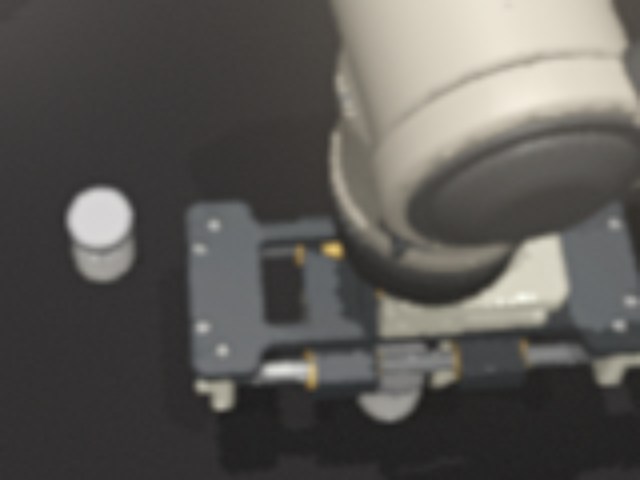

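Call:
send_rows(
  commands=[
    [[-0.03,0,0,0,0.02],[-0.04,0,0,0,0.02],[-0.04,0,0,0,0.02],[-0.04,0,0,0,0.02],[-0.02,0,0,0,0.02],[0,0,0,0,0.02]],
  ],
)

```text
time: 3.9
tool_pos: [448.8, 313.1, 206.8]
tcp_rot: [-3.102, 1.559, -2.785]
contact_force: [0.8, 0.7, 0.1]
grip_width: 29.1
```

Run:
```python
from h import *
to(O+[0,0,70])
```

```text
t 3.90 pos [448.8 313.1 206.8] width 29.1 F [0.8 0.7 0.1]
jaw heading 18.1 down [-0.011 -0.004 -1.   ] q [0.47 0.41 1.48 0.   1.26 0.15]
delta tool [  22.2 -324.4  -23.5]
```

Call:
send_rows(
  commands=[
    [[0,-0.036,-0.0025,0,0.02],[0,-0.036,-0.0025,0,0.02],[0,-0.036,-0.0025,0,0.02],[0,-0.036,-0.0025,0,0.02],[0,-0.036,-0.0025,0,0.02],[0,-0.036,-0.0025,0,0.02],[0,-0.036,-0.0025,0,0.02],[0,-0.036,-0.0025,0,0.02],[0,-0.03,-0.0025,0,0.02],[0,0,0,0,0.02]],
  ],
)

```text
time: 4.73
tool_pos: [526.2, -6.8, 197.6]
tcp_rot: [2.929, 1.552, -3.029]
contact_force: [-0.6, -0.3, -0.1]
grip_width: 29.1
```

Run:
```python
from h import *
to(O+[0,0,60])
from plant import optics
for n in('side','top'):
  c=optics.capture(n)['color'];c=c[140:300,230:400] if n=='side' else c[150:310,180:380];cv2.imwrite(f'pics/{n}2.png',cv2.resize(c,None,fx=3.7,fy=3.7))
```

```text
t 4.73 pos [526.2  -6.8 197.6] width 29.1 F [-0.6 -0.3 -0.1]
jaw heading 18.6 down [-0.019 -0.002 -1.   ] q [-0.16  0.38  1.55 -0.01  1.23 -0.48]
delta tool [22.6  3.6  2.7]
```

View pics/side2.png

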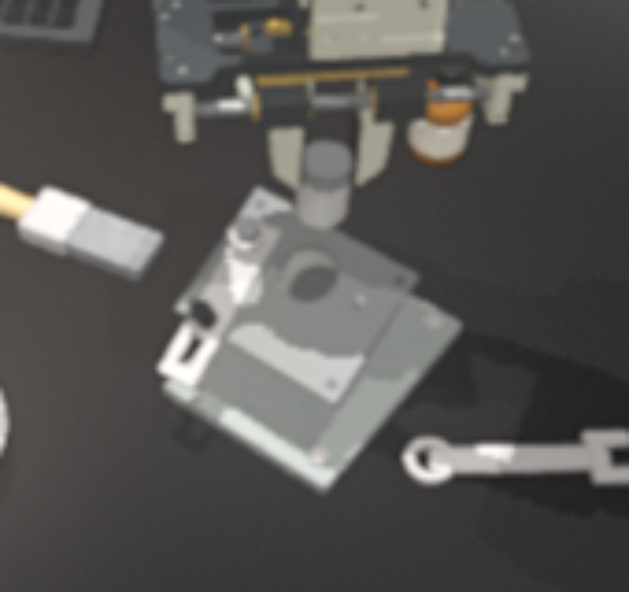

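View pics/top2.png

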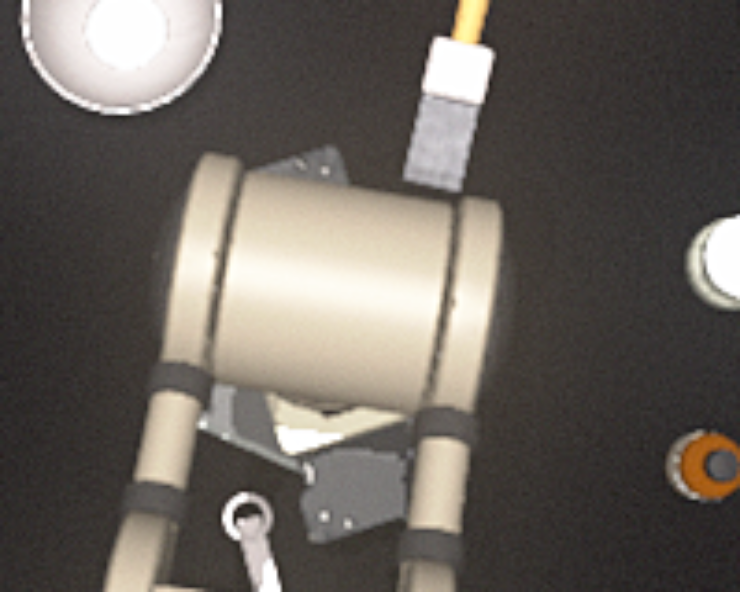

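Call:
send_rows(
  commands=[
    [[0.018,0.004,0.003,1,0.02],[0.018,0,0,0,0.02],[0,0,0,0,0.02]],
  ],
)

```text
time: 5.08
tool_pos: [524.8, 5.2, 159.7]
tcp_rot: [2.748, 1.55, 3.058]
contact_force: [-0.4, 0.6, -1.4]
grip_width: 28.7
```

Run:
```python
from h import *
to(O+[0,0,22])
```

```text
t 5.08 pos [524.8   5.2 159.7] width 28.7 F [-0.4  0.6 -1.4]
jaw heading 17.8 down [-0.021  0.002 -1.   ] q [-0.14  0.42  1.61 -0.    1.14 -0.44]
delta tool [22.6 -8.4  0.4]
```

Call:
send_rows(
  commands=[
    [[0.004,-0.008,0,0,0.02],[0,0,0,0,0.02],[0,0,0,0,0.02]],
  ],
)

```text
time: 5.33
tool_pos: [526.6, 0.2, 155.5]
tcp_rot: [2.718, 1.548, 3.032]
contact_force: [1.1, -0.2, -0.7]
grip_width: 29.1
```

Run:
```python
from h import *
to(O+[0,0,22])
```

```text
t 5.33 pos [5.266e+02 2.000e-01 1.555e+02] width 29.1 F [ 1.1 -0.2 -0.7]
jaw heading 18.0 down [-0.023  0.003 -1.   ] q [-0.14  0.43  1.61 -0.    1.13 -0.46]
delta tool [18.4 -3.1  0.1]
```

Call:
send_rows(
  commands=[
    [[0.005,-0.003,0,0,0.02],[0.003,0,0,0,0.02],[0,0,0,0,0.02]],
  ],
)

```text
time: 5.58
tool_pos: [528.3, -2.4, 148.5]
tcp_rot: [2.716, 1.551, 3.032]
contact_force: [-0.3, -0.6, -0.4]
grip_width: 29.1
```

Run:
```python
from h import *
to(O+[0,0,22])
from plant import optics
for n in('side',):
  c=optics.capture(n)['color'];c=c[160:270,250:370];cv2.imwrite(f'pics/{n}3.png',cv2.resize(c,None,fx=5.4,fy=5.4,interpolation=2))
to(O+[0,0,22])
```

```text
t 5.58 pos [528.3  -2.4 148.5] width 29.1 F [-0.3 -0.6 -0.4]
jaw heading 18.1 down [-0.02   0.002 -1.   ] q [-0.15  0.43  1.61 -0.    1.11 -0.46]
delta tool [11.6  0.1 -0.9]
t 5.63 pos [528.4  -2.5 148.7] width 29.2 F [ 0.6  0.2 -0.2]
jaw heading 18.1 down [-0.019  0.002 -1.   ] q [-0.15  0.43  1.61 -0.    1.11 -0.46]
delta tool [11.8  0.1 -1. ]
```

View pics/side3.png

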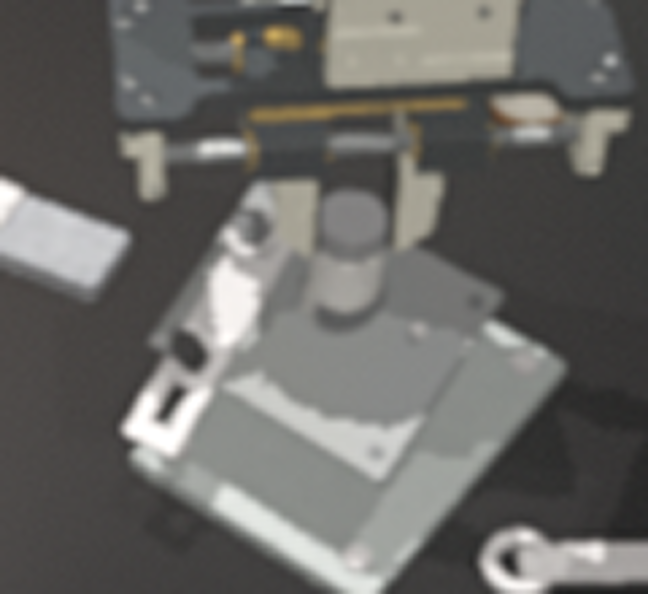

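Call:
send_rows(
  commands=[
    [[0.004,0,-0.001,0,0.02],[0.004,0,0,0,0.02],[0.002,0,0,0,0.02],[0,0,0,0,0.02]],
  ],
)

```text
time: 5.97
tool_pos: [527.8, -2.7, 138.6]
tcp_rot: [2.686, 1.553, 3.001]
contact_force: [1.9, 0.1, -0.4]
grip_width: 29.0
```

Run:
```python
from h import *
to(O+[0,0,22])
```

```text
t 5.97 pos [527.8  -2.7 138.6] width 29.0 F [ 1.9  0.1 -0.4]
jaw heading 18.1 down [-0.017  0.002 -1.   ] q [-0.15  0.44  1.63 -0.    1.09 -0.47]
delta tool [ 1.6  0.2 -0.5]
```

Down a little further, feeling the force.

Call:
send_rows(
  commands=[
    [[0.003,0,0,0,0.02],[0.003,0,0,0,0.02],[0,0,0,0,0.02]],
  ],
)

```text
time: 6.22
tool_pos: [527.9, -2.6, 132.0]
tcp_rot: [2.684, 1.554, 2.999]
contact_force: [0.6, -0.1, -0.8]
grip_width: 29.1
```

Run:
```python
from h import *
to(O+[0,0,22])
from plant import optics
for n in('side',):
  c=optics.capture(n)['color'];c=c[160:270,250:370];cv2.imwrite(f'pics/{n}4.png',cv2.resize(c,None,fx=5.4,fy=5.4,interpolation=2))
to(O+[0,0,22])
```

```text
t 6.22 pos [527.9  -2.6 132. ] width 29.1 F [ 0.6 -0.1 -0.8]
jaw heading 18.1 down [-0.017  0.002 -1.   ] q [-0.15  0.45  1.64 -0.    1.07 -0.47]
delta tool [-5.   0.3 -0.7]
t 6.27 pos [527.9  -2.6 132.1] width 29.0 F [ 0.2 -0.5 -1.2]
jaw heading 18.1 down [-0.017  0.002 -1.   ] q [-0.15  0.45  1.64 -0.    1.07 -0.47]
delta tool [-4.8  0.3 -0.8]
```

View pics/side4.png

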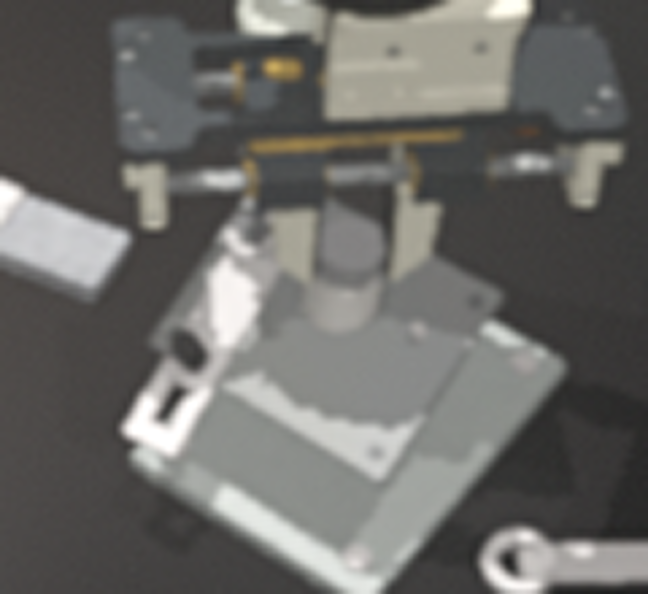

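Call:
send_rows(
  commands=[
    [[0,0,0,0,0.06],[0,0,0,0,0.06],[0,0,0,0,0.06],[0,0,0,0,0.06],[0,0,0,0,0.06],[0,0,0,0,0.06]],
  ],
)

```text
time: 6.77
tool_pos: [526.6, -2.6, 132.3]
tcp_rot: [2.704, 1.551, 3.02]
contact_force: [-2.4, 1.0, 1.4]
grip_width: 59.4
```

Run:
```python
from h import *
from plant import optics
for n in('side',):
  c=optics.capture(n)['color'];c=c[160:270,250:370];cv2.imwrite(f'pics/{n}5.png',cv2.resize(c,None,fx=5.4,fy=5.4,interpolation=2))
to(O+[0,0,22])
```

```text
t 6.82 pos [526.7  -2.6 132.3] width 59.7 F [-1.3  1.1  0.9]
jaw heading 18.1 down [-0.02   0.002 -1.   ] q [-0.15  0.45  1.64 -0.    1.07 -0.47]
delta tool [-4.7 -0.1  0.4]
```

View pics/side5.png

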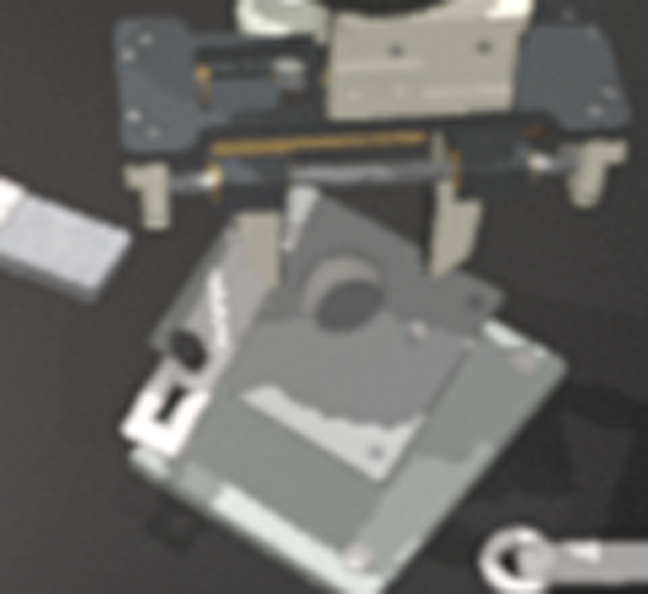

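The first capsule is in the tube: its lid is visible down in the mouth at about zoom pixel (345,305). Next is capsule A.

Call:
send_rows(
  commands=[
    [[-0.02,0,0,0,0.0918],[-0.03,0,0,0,0.0918],[-0.03,0,0,0,0.0918],[0,0,0,0,0.0918]],
  ],
)

```text
time: 7.15
tool_pos: [527.9, -2.9, 213.7]
tcp_rot: [2.714, 1.548, 3.03]
contact_force: [0.8, -0.4, 1.2]
grip_width: 82.0
```

Run:
```python
from h import *
to([603.2,284.2,100])
```

```text
t 7.15 pos [527.9  -2.9 213.7] width 82.0 F [ 0.8 -0.4  1.2]
jaw heading 18.1 down [-0.023  0.003 -1.   ] q [-0.15  0.37  1.52 -0.    1.28 -0.47]
delta tool [112.7 248.6 163. ]
```

Call:
send_rows(
  commands=[
    [[0,0.031,0.0204,0,0.0918],[0,0.031,0.0204,0,0.0918],[0,0.031,0.0204,0,0.0918],[0,0.031,0.0204,0,0.0918],[0,0.031,0.0204,0,0.0918],[0,0.031,0.0204,0,0.0918],[0,0.031,0.0204,0,0.0918],[0,0.028,0.018,0,0.0918],[0,0,0,0,0.0918],[0,0,0,0,0.0918]],
  ],
)

```text
time: 7.98
tool_pos: [613.0, 291.2, 213.1]
tcp_rot: [2.604, 1.562, 2.913]
contact_force: [0.1, -1.3, 0.5]
grip_width: 91.8
```

Run:
```python
from h import *
to([603.2,284.2,33])
```

```text
t 7.98 pos [613.  291.2 213.1] width 91.8 F [ 0.1 -1.3  0.5]
jaw heading 17.7 down [-0.008  0.002 -1.   ] q [0.33 0.65 1.05 0.   1.45 0.02]
delta tool [180.2  -4.5 -10.1]
```

Call:
send_rows(
  commands=[
    [[0.035,-0.0045,-0.01,0,0.0918],[0.035,0,0,0,0.0918],[0.035,0,0,0,0.0918],[0.025,0,0,0,0.0918],[0,0,0,0,0.0918]],
  ],
)

```text
time: 8.4
tool_pos: [605.9, 282.4, 81.0]
tcp_rot: [1.076, 1.567, 1.384]
contact_force: [-1.1, -0.6, -0.9]
grip_width: 91.6
```

Run:
```python
from h import *
to([603.2,284.2,33])
```

```text
t 8.40 pos [605.9 282.4  81. ] width 91.6 F [-1.1 -0.6 -0.9]
jaw heading 17.7 down [ 0.001  0.004 -1.   ] q [0.32 0.73 1.27 0.   1.14 0.01]
delta tool [48.   2.4 -2.1]
```

Call:
send_rows(
  commands=[
    [[0.02,0.0015,-0.002,0,0.0918],[0.02,0,0,0,0.06],[0.004,0,0,0,0.05],[0,0,0,0,0.045],[0,0,0,0,0.04],[0,0,0,0,0.04],[0,0,0,0,0.04],[0,0,0,0,0.04],[0,0,0,0,0.04]],
  ],
)

```text
time: 9.15
tool_pos: [609.5, 280.3, 47.3]
tcp_rot: [0.186, 1.555, 0.489]
contact_force: [0.4, 0.2, -0.3]
grip_width: 43.4
```

Run:
```python
from h import *
to([603.2,284.2,33])
```

```text
t 9.15 pos [609.5 280.3  47.3] width 43.4 F [ 0.4  0.2 -0.3]
jaw heading 17.4 down [ 0.014  0.008 -1.   ] q [0.32 0.76 1.31 0.   1.06 0.01]
delta tool [14.3  5.5 -5.1]
```

Call:
send_rows(
  commands=[
    [[0,0.0055,-0.005,0,0.045],[0.006,0,0,0,0.045],[0.006,0,0,0,0.045]],
  ],
)

```text
time: 9.4
tool_pos: [604.2, 285.3, 37.6]
tcp_rot: [0.149, 1.55, 0.453]
contact_force: [0.6, 0.2, 0.5]
grip_width: 44.9
```

Run:
```python
from h import *
to([603.2,284.2,33])
```

```text
t 9.40 pos [604.2 285.3  37.6] width 44.9 F [0.6 0.2 0.5]
jaw heading 17.4 down [ 0.019  0.009 -1.   ] q [0.33 0.77 1.33 0.   1.02 0.02]
delta tool [ 4.6 -0.7 -1.3]
```

Call:
send_rows(
  commands=[
    [[0.005,-0.0005,-0.001,0,0.02],[0,0,0,0,0.02],[0,0,0,0,0.02],[0,0,0,0,0.02],[0,0,0,0,0.02]],
  ],
)

```text
time: 9.82
tool_pos: [602.2, 284.5, 29.7]
tcp_rot: [0.172, 1.553, 0.476]
contact_force: [-0.6, 0.1, 0.9]
grip_width: 29.6
```

Run:
```python
from h import *
to([603.2,284.2,33])
```

```text
t 9.82 pos [602.2 284.5  29.7] width 29.6 F [-0.6  0.1  0.9]
jaw heading 17.4 down [ 0.016  0.008 -1.   ] q [0.33 0.78 1.34 0.   1.01 0.02]
delta tool [-3.3 -0.6  0.9]
```

Call:
send_rows(
  commands=[
    [[-0.03,0,0,0,0.02],[-0.04,0,0,0,0.02],[-0.04,0,0,0,0.02],[-0.04,0,0,0,0.02],[-0.02,0,0,0,0.02],[0,0,0,0,0.02]],
  ],
)

```text
time: 10.32
tool_pos: [597.1, 281.8, 201.9]
tcp_rot: [0.455, 1.565, 0.758]
contact_force: [1.6, 0.3, -0.9]
grip_width: 29.4
```

Run:
```python
from h import *
to(O+[0,0,70])
```

```text
t 10.32 pos [597.1 281.8 201.9] width 29.4 F [ 1.6  0.3 -0.9]
jaw heading 17.4 down [ 0.005  0.004 -1.   ] q [0.32 0.61 1.15 0.   1.37 0.02]
delta tool [  15.3 -250.5 -151.8]
```

Call:
send_rows(
  commands=[
    [[0,-0.031,-0.019,0,0.02],[0,-0.031,-0.019,0,0.02],[0,-0.031,-0.019,0,0.02],[0,-0.031,-0.019,0,0.02],[0,-0.031,-0.019,0,0.02],[0,-0.031,-0.019,0,0.02],[0,-0.031,-0.019,0,0.02],[0,-0.025,-0.015,0,0.02],[0,0,0,0,0.02],[0,0,0,0,0.02]],
  ],
)

```text
time: 11.15
tool_pos: [519.9, -3.1, 188.4]
tcp_rot: [2.128, 1.561, 2.435]
contact_force: [0.7, 0.3, -0.7]
grip_width: 29.4
```

Run:
```python
from h import *
to(O+[0,0,40])
```

```text
t 11.15 pos [519.9  -3.1 188.4] width 29.4 F [ 0.7  0.3 -0.7]
jaw heading 17.6 down [-0.007  0.006 -1.   ] q [-0.16  0.37  1.59  0.01  1.19 -0.47]
delta tool [33.3 -2.   7.3]
```

Call:
send_rows(
  commands=[
    [[0.012,-0.002,0.007,0,0.02],[0.012,0,0,0,0.02],[0.006,0,0,0,0.02],[0,0,0,0,0.02]],
  ],
)

```text
time: 11.48
tool_pos: [526.6, -0.7, 154.6]
tcp_rot: [2.207, 1.558, 2.514]
contact_force: [-0.5, 0.3, -0.8]
grip_width: 29.1
```

Run:
```python
from h import *
to(O+[0,0,35])
```

```text
t 11.48 pos [526.6  -0.7 154.6] width 29.1 F [-0.5  0.3 -0.8]
jaw heading 17.6 down [-0.01   0.008 -1.   ] q [-0.15  0.42  1.62  0.01  1.12 -0.46]
delta tool [ 4.6 -2.   0.1]
```

Foot height is about 125. I'll correct, then go down.

Call:
send_rows(
  commands=[
    [[0.002,-0.002,0,0,0.02],[0.003,0,0,0,0.02],[0,0,0,0,0.02]],
  ],
)

```text
time: 11.73
tool_pos: [527.1, -0.8, 148.8]
tcp_rot: [2.232, 1.556, 2.542]
contact_force: [-0.1, -0.1, -0.8]
grip_width: 28.7
```

Run:
```python
from h import *
to(O+[0,0,15])
```

```text
t 11.73 pos [527.1  -0.8 148.8] width 28.7 F [-0.1 -0.1 -0.8]
jaw heading 17.7 down [-0.012  0.008 -1.   ] q [-0.15  0.43  1.62  0.01  1.1  -0.46]
delta tool [18.7 -2.  -0.3]
```

Call:
send_rows(
  commands=[
    [[0.001,-0.003,0,0,0.02],[0.005,0,0,0,0.02],[0.003,0,0,0,0.02],[0,0,0,0,0.02]],
  ],
)

```text
time: 12.07
tool_pos: [528.9, -2.9, 140.2]
tcp_rot: [2.047, 1.558, 2.357]
contact_force: [-0.5, 1.4, -1.2]
grip_width: 29.4
```

Run:
```python
from h import *
to(O+[0,0,15])
```

```text
t 12.07 pos [528.9  -2.9 140.2] width 29.4 F [-0.5  1.4 -1.2]
jaw heading 17.8 down [-0.009  0.009 -1.   ] q [-0.15  0.44  1.63  0.01  1.08 -0.47]
delta tool [10.2  0.7 -1.5]
```

Call:
send_rows(
  commands=[
    [[0.004,0.0005,-0.001,0,0.02],[0.004,0,0,0,0.02],[0.002,0,0,0,0.02],[0,0,0,0,0.02]],
  ],
)

```text
time: 12.4
tool_pos: [528.3, -2.3, 129.6]
tcp_rot: [1.887, 1.559, 2.197]
contact_force: [1.0, 2.4, -0.9]
grip_width: 29.3
```

Run:
```python
from h import *
to(O+[0,0,15])
from plant import optics
for n in('side',):
  c=optics.capture(n)['color'];c=c[160:270,250:370];cv2.imwrite(f'pics/{n}6.png',cv2.resize(c,None,fx=5.4,fy=5.4,interpolation=2))
```

```text
t 12.40 pos [528.3  -2.3 129.6] width 29.3 F [ 1.   2.4 -0.9]
jaw heading 17.8 down [-0.007  0.009 -1.   ] q [-0.15  0.45  1.65  0.01  1.05 -0.47]
delta tool [-0.4  0.  -1.1]
```

View pics/side6.png

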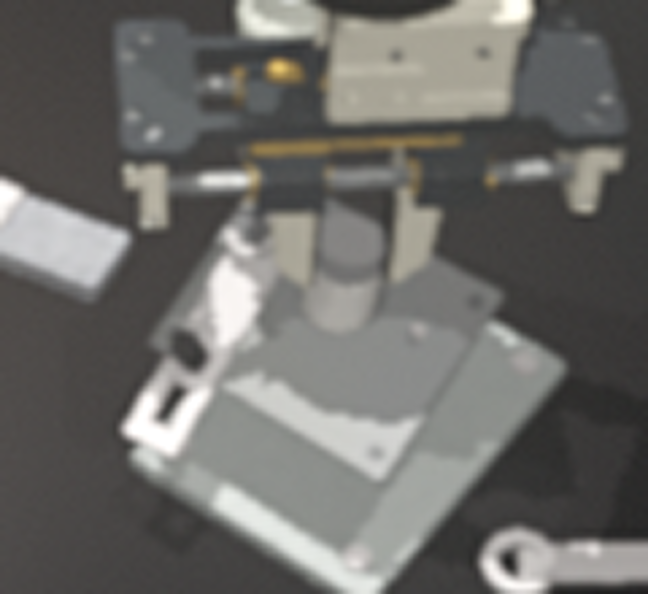

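Call:
send_rows(
  commands=[
    [[0,0,0,0,0.06],[0,0,0,0,0.06],[0,0,0,0,0.06],[0,0,0,0,0.06],[0,0,0,0,0.06],[0,0,0,0,0.06]],
  ],
)

```text
time: 12.95
tool_pos: [525.1, -2.5, 129.4]
tcp_rot: [2.264, 1.554, 2.575]
contact_force: [-1.9, 1.2, 1.6]
grip_width: 59.3
```

Run:
```python
from h import *
from plant import optics
for n in('side',):
  c=optics.capture(n)['color'];c=c[160:270,250:370];cv2.imwrite(f'pics/{n}7.png',cv2.resize(c,None,fx=5.4,fy=5.4,interpolation=2))
to(O+[0,0,22])
```

```text
t 13.00 pos [525.2  -2.5 129.4] width 59.8 F [-2.2  1.5  0.8]
jaw heading 17.8 down [-0.014  0.009 -1.   ] q [-0.15  0.45  1.65  0.01  1.06 -0.47]
delta tool [-7.6 -0.6  1.8]
```

View pics/side7.png

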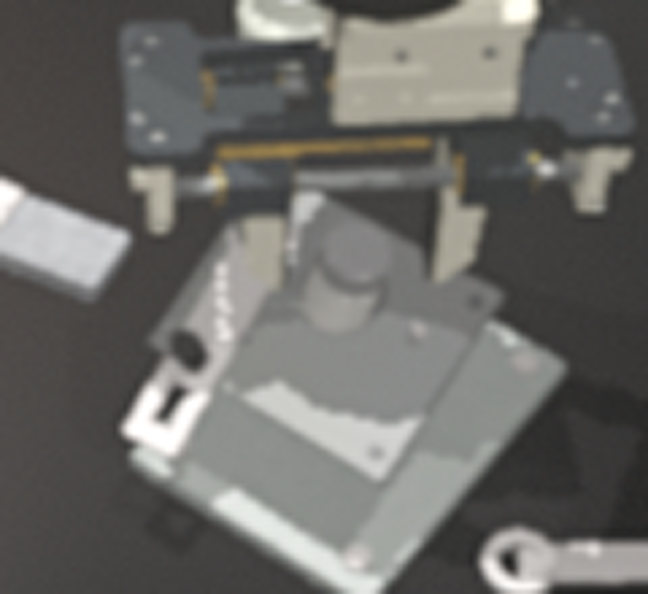

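Call:
send_rows(
  commands=[
    [[-0.002,0,0.002,0,0.07],[0,0,0,0,0.07],[0,0,0,0,0.07]],
  ],
)

```text
time: 13.25
tool_pos: [527.2, -1.7, 131.7]
tcp_rot: [2.25, 1.554, 2.561]
contact_force: [-1.3, 1.6, -0.6]
grip_width: 69.1
```

Run:
```python
from h import *
from plant import optics
for n in('side',):
  c=optics.capture(n)['color'];c=c[160:270,250:370];cv2.imwrite(f'pics/{n}8.png',cv2.resize(c,None,fx=5.4,fy=5.4,interpolation=2))
to(O+[0,0,22])
```

```text
t 13.30 pos [527.2  -1.7 131.7] width 69.8 F [-1.1  1.2  0.1]
jaw heading 17.8 down [-0.014  0.009 -1.   ] q [-0.15  0.45  1.64  0.01  1.07 -0.47]
delta tool [-5.3 -0.8 -0.4]
```

View pics/side8.png

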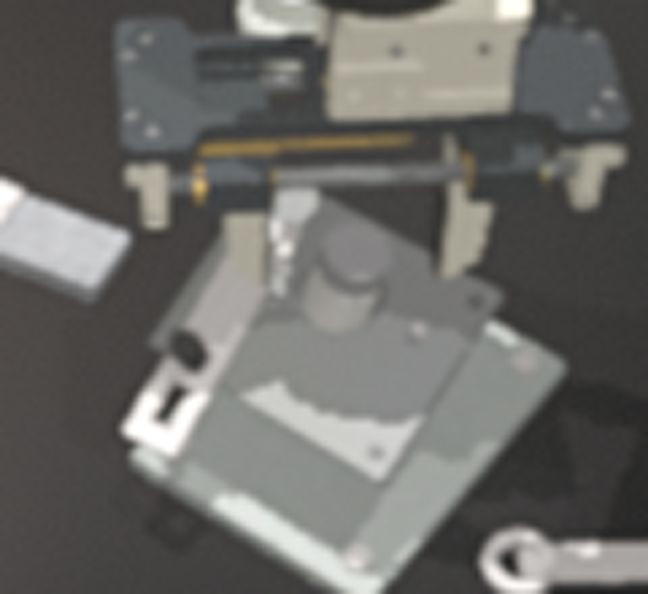

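The second capsule has wedged upright: lid at zoom (355,250), foot in the mouth. I'll turn the jaws along the slope and nudge its top downhill with the uphill finger.

Call:
send_rows(
  commands=[
    [[-0.006,-0.001,0,-7,0.0918],[0,0,0,-7,0.0918],[0,0,0,-7,0.0918],[0,0,0,-7,0.0918],[0,0,0,-7,0.0918],[0,0,0,-7,0.0918],[0,0,0,-7,0.0918],[0,0,0,0,0.0918]],
  ],
)

```text
time: 13.97
tool_pos: [533.8, -5.4, 139.6]
tcp_rot: [0.403, 1.566, 1.592]
contact_force: [0.6, 1.0, 0.8]
grip_width: 91.6
```

Run:
```python
from h import *
from plant import optics
for n in('side',):
  c=optics.capture(n)['color'];c=c[160:270,250:370];cv2.imwrite(f'pics/{n}9.png',cv2.resize(c,None,fx=5.4,fy=5.4,interpolation=2))
to(O+[0,0,22]);print(st()[2].round(2))
```

```text
t 14.02 pos [533.8  -5.4 139.7] width 91.9 F [-0.  -0.6  0.6]
jaw heading 67.8 down [-0.     0.005 -1.   ] q [-0.16  0.44  1.63  0.01  1.07 -1.34]
delta tool [2.7 7.2 0. ]
[[-0.   -0.93  0.38]
 [ 0.    0.38  0.93]
 [-1.    0.    0.  ]]
```

View pics/side9.png

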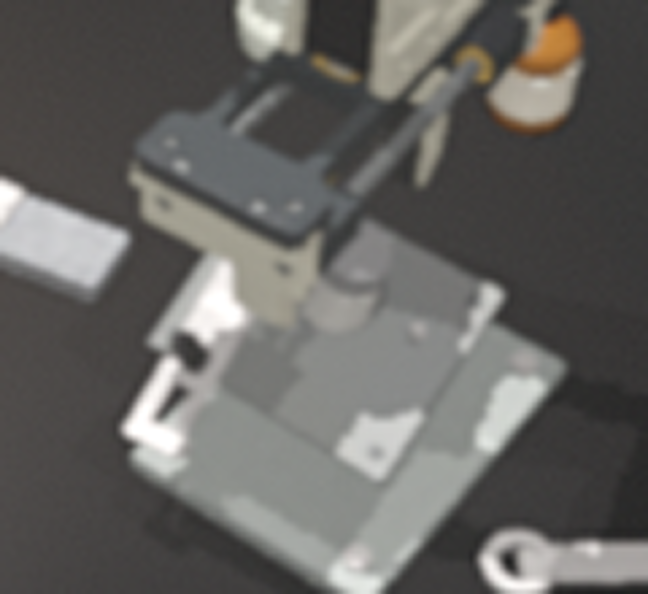

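Call:
send_rows(
  commands=[
    [[0.001,0.007,0,0,0.05],[0,0,0.002,0,0.05],[0,0,0.002,0,0.05],[0,0,0.001,0,0.05],[0,0,0.001,0,0.05],[0,0,0.001,0,0.05],[0,0,0.001,0,0.05],[0,0,0,0,0.05]],
  ],
)

```text
time: 14.68
tool_pos: [530.9, 5.6, 138.9]
tcp_rot: [-0.055, 1.566, 1.116]
contact_force: [-0.8, -0.0, 0.7]
grip_width: 50.4
```

Run:
```python
from h import *
from plant import optics
for n in('side',):
  c=optics.capture(n)['color'];c=c[160:270,250:370];cv2.imwrite(f'pics/{n}10.png',cv2.resize(c,None,fx=5.4,fy=5.4,interpolation=2))
to(O+[0,0,22])
```

```text
t 14.73 pos [530.9   5.5 138.9] width 50.2 F [ 0.6 -0.2 -0.5]
jaw heading 67.0 down [ 0.002  0.004 -1.   ] q [-0.14  0.44  1.64  0.01  1.06 -1.31]
delta tool [ 1.8  0.3 -8.9]
```

View pics/side10.png

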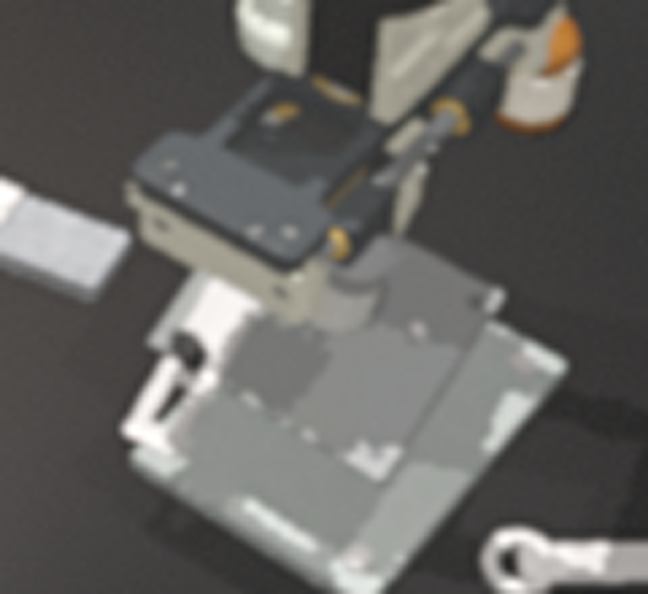

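Now push downhill.

Call:
send_rows(
  commands=[
    [[0,0,0.002,0,0.05],[0,0,0.002,0,0.05],[0,0,0.002,0,0.05],[0,0,0.002,0,0.05],[0,0,0.002,0,0.05],[0,0,0.001,0,0.05]],
  ],
)

```text
time: 15.23
tool_pos: [535.6, 16.4, 138.9]
tcp_rot: [-0.008, 1.566, 1.161]
contact_force: [0.2, 0.1, -0.6]
grip_width: 50.1
```

Run:
```python
from h import *
from plant import optics
for n in('side',):
  c=optics.capture(n)['color'];c=c[160:270,250:370];cv2.imwrite(f'pics/{n}11.png',cv2.resize(c,None,fx=5.4,fy=5.4,interpolation=2))
to(O+[0,0,22])
```

```text
t 15.28 pos [535.6  16.5 138.9] width 50.2 F [-0.6 -0.3 -1.2]
jaw heading 67.0 down [ 0.002  0.004 -1.   ] q [-0.11  0.45  1.62  0.01  1.07 -1.29]
delta tool [  1.8   0.3 -20.9]
```

View pics/side11.png

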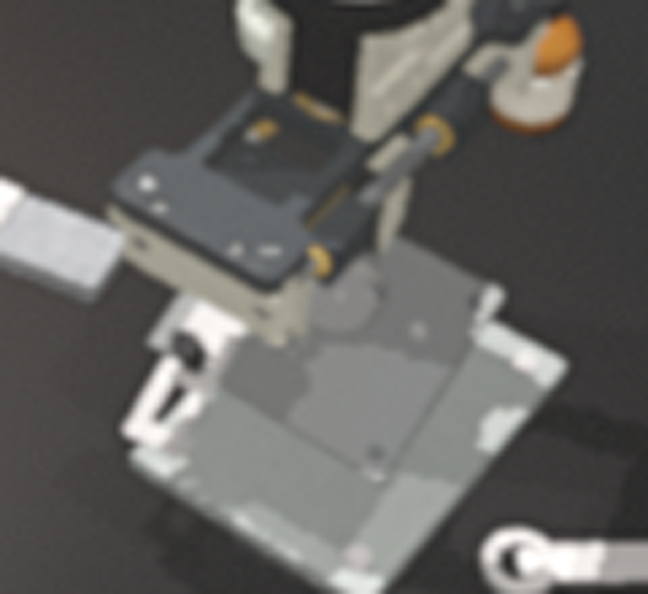

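Call:
send_rows(
  commands=[
    [[-0.02,0,0,0,0.06],[-0.03,0,0,0,0.06],[-0.03,0,0,0,0.06],[0,0,-0.035,0,0.06],[0,0,-0.035,0,0.06],[0,0,-0.035,0,0.06],[0,0,-0.035,0,0.06],[0,0,-0.035,0,0.06],[0,0,0,0,0.06]],
  ],
)

```text
time: 16.03
tool_pos: [465.8, -148.9, 222.0]
tcp_rot: [-0.633, 1.567, 0.545]
contact_force: [0.8, -0.7, -0.1]
grip_width: 60.2
```

Call:
send_rows(
  commands=[
    [[0,0,0,7,0.06],[0,0,0,7,0.06],[0,0,0,7,0.06],[0,0,0,7,0.06],[0,0,0,7,0.06],[0,0,0,7,0.06],[0,0,0,7,0.06],[0,0,0,7,0.06],[0,0,0,7,0.06],[0,0,0,7,0.06]],
  ],
)

```text
time: 16.87
tool_pos: [466.1, -148.0, 222.4]
tcp_rot: [0.745, 1.565, 0.671]
contact_force: [-0.2, 0.5, -0.2]
grip_width: 60.1
```

Run:
```python
from h import *
from plant import optics
for n in('side','top'):
  c=optics.capture(n)['color'];cv2.imwrite(f'pics/{n}12f.png',c);c=c[180:280,260:393] if n=='side' else c[205:300,220:330];cv2.imwrite(f'pics/{n}12.png',cv2.resize(c,None,fx=6,fy=6,interpolation=2))
to(O+M@[-58,36,18])
```

```text
t 16.97 pos [ 466.1 -148.1  222.4] width 60.1 F [-0.2  0.2  0. ]
jaw heading -3.9 down [ 0.004  0.003 -1.   ] q [-0.47  0.28  1.63  0.01  1.23 -0.4 ]
delta tool [116.7 194.3 103.9]
```

View pics/side12.png

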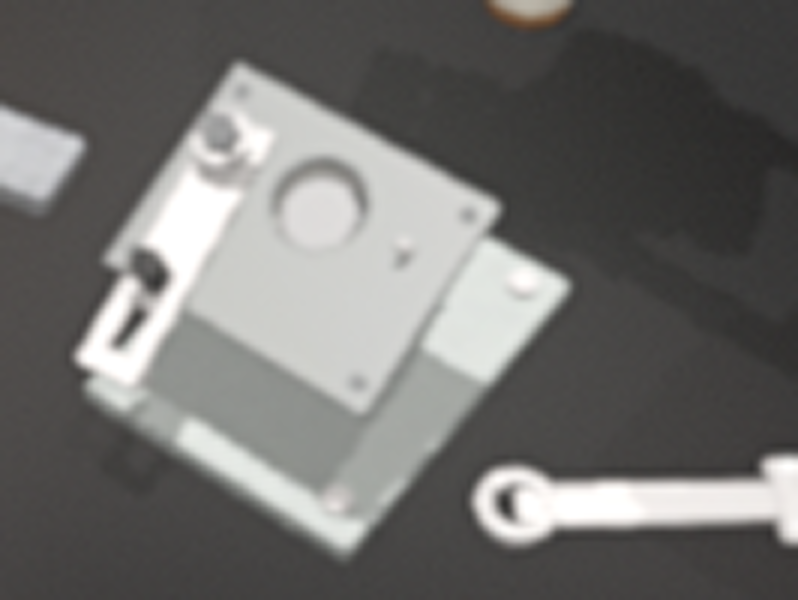

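View pics/top12.png

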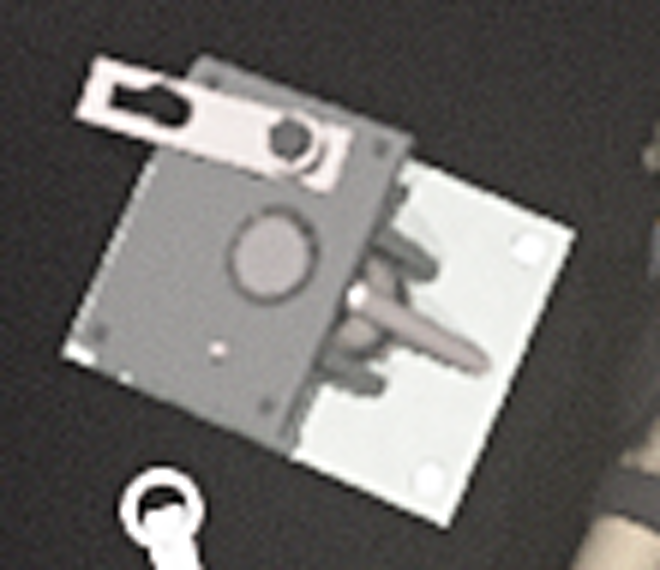

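Run:
```python
from h import *
for n,s,o in(('side',6,[260,180]),('top',6,[220,205])):
  im=cv2.imread(f'pics/{n}12.png')
  for p,c in(((-58,36,4),(0,0,255)),((-58,36,26),(0,255,0)),((0,40,27),(255,0,0)),((0,-40,10),(255,0,0)),((-80,34.2,4),(0,255,255)),((-80,34.2,0),(0,255,255)),((0,0,0),(255,0,255))):
    u=proj(n,O+M@np.array(p,float))[0];q=((u-o+.5)*s-.5).round().astype(int);cv2.circle(im,tuple(map(int,q)),3,c,-1)
  cv2.imwrite(f'pics/{n}13.png',im)
```

```text
(no output)
```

View pics/side13.png

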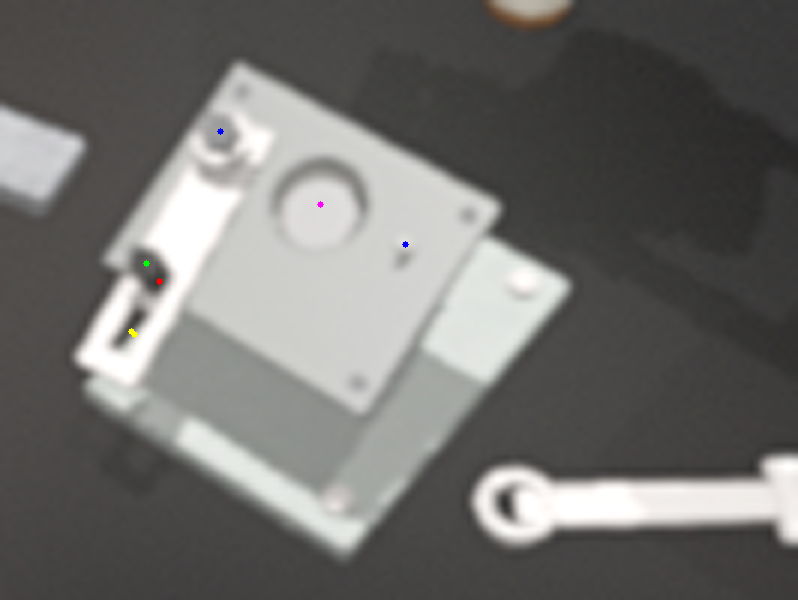

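View pics/top13.png

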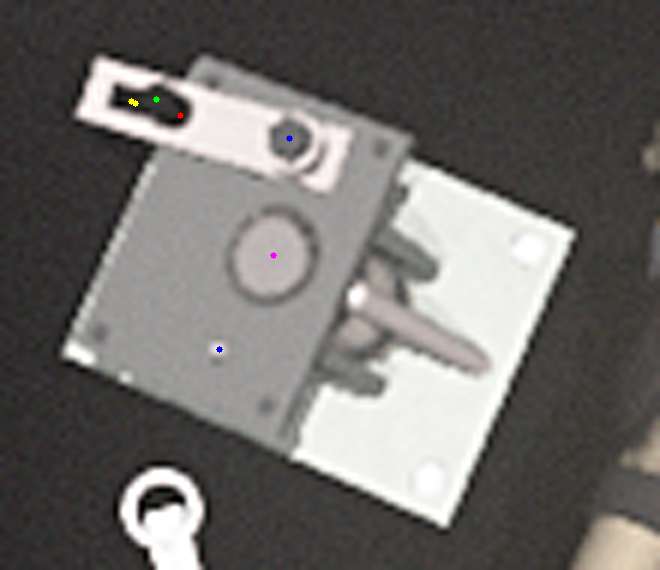

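Call:
send_rows(
  commands=[
    [[0,0,0,7,0.05],[0,0,0,7,0.05],[0,0,0,5,0.05]],
  ],
)

```text
time: 17.22
tool_pos: [466.5, -147.0, 222.4]
tcp_rot: [1.106, 1.565, 0.71]
contact_force: [-0.1, -0.4, 0.0]
grip_width: 50.2
```

```bash
cat >> h.py <<'E'
def G(x,y,z=0,h=11.5):  # TCP goal for gripping the knob whose strap underside point is (x,y,z) in the magazine frame
    p=O+M@np.array([x,y,z+20.]); f=O+M@np.array([x,y,z]); return np.array([p[0],p[1],f[2]+h])
E
python3 - <<'E'
from h import *
print(G(-58,36.5));to(G(-58,36.5)); print((st()[2].T@M).round(3))
E
```

```text
[584.3903485   39.64614575 101.98814082]
t 17.22 pos [ 466.5 -147.   222.4] width 50.2 F [-0.1 -0.4  0. ]
jaw heading -22.7 down [ 0.004  0.004 -1.   ] q [-0.47  0.28  1.63  0.01  1.23 -0.07]
delta tool [121.6 217.1  36.4]
[[-0.427  0.003 -0.904]
 [-0.904  0.001  0.427]
 [ 0.002  1.     0.002]]
```

Call:
send_rows(
  commands=[
    [[0,0.031,0.0052,0,0.05],[0,0.031,0.0052,0,0.05],[0,0.031,0.0052,0,0.05],[0,0.031,0.0052,0,0.05],[0,0.031,0.0052,0,0.05],[0.01,0.031,0.0052,0,0.05],[0.02,0.025,0.004,0,0.05],[0.02,0,0,0,0.05],[0.02,0,0,0,0.05],[0,0,0,0,0.05]],
  ],
)

```text
time: 18.05
tool_pos: [586.4, 47.3, 151.8]
tcp_rot: [0.699, 1.56, 0.344]
contact_force: [-1.4, 0.2, -0.4]
grip_width: 50.1
```

Run:
```python
from h import *
to(G(-58,36.5))
```

```text
t 18.05 pos [586.4  47.3 151.8] width 50.1 F [-1.4  0.2 -0.4]
jaw heading -20.3 down [ 0.01   0.004 -1.   ] q [-0.05  0.52  1.46  0.    1.15  0.3 ]
delta tool [49.8 -8.3  0.4]
```

Call:
send_rows(
  commands=[
    [[0.01,-0.008,0,2,0.05],[0.015,0,0,0,0.045],[0.005,0,0,0,0.04],[0,0,0,0,0.04],[0,0,0,0,0.04]],
  ],
)

```text
time: 18.47
tool_pos: [584.7, 40.5, 123.7]
tcp_rot: [0.684, 1.559, 0.307]
contact_force: [0.2, -0.7, 0.6]
grip_width: 40.5
```

Run:
```python
from h import *
to(G(-58,36.5))
```

```text
t 18.47 pos [584.7  40.5 123.7] width 40.5 F [ 0.2 -0.7  0.6]
jaw heading -21.6 down [ 0.011  0.003 -1.   ] q [-0.06  0.54  1.5   0.    1.09  0.31]
delta tool [21.7 -1.1 -0.2]
```

Call:
send_rows(
  commands=[
    [[0.01,-0.001,0,1,0.04],[0.008,0,0,0,0.03],[0.002,0,0,0,0.03],[0,0,0,0,0.03]],
  ],
)

```text
time: 18.8
tool_pos: [586.3, 39.3, 105.1]
tcp_rot: [0.588, 1.554, 0.194]
contact_force: [-0.3, -0.4, 0.5]
grip_width: 30.5
```

Run:
```python
from h import *
to(G(-58,36.5))
from plant import optics
for n in('side',):
  c=optics.capture(n)['color'];c=c[160:270,250:370];cv2.imwrite(f'pics/{n}14.png',cv2.resize(c,None,fx=5.4,fy=5.4,interpolation=2))
```

```text
t 18.80 pos [586.3  39.3 105.1] width 30.5 F [-0.3 -0.4  0.5]
jaw heading -22.6 down [ 0.016  0.003 -1.   ] q [-0.07  0.56  1.52  0.    1.04  0.33]
delta tool [ 3.1 -0.4 -1.9]
```

View pics/side14.png

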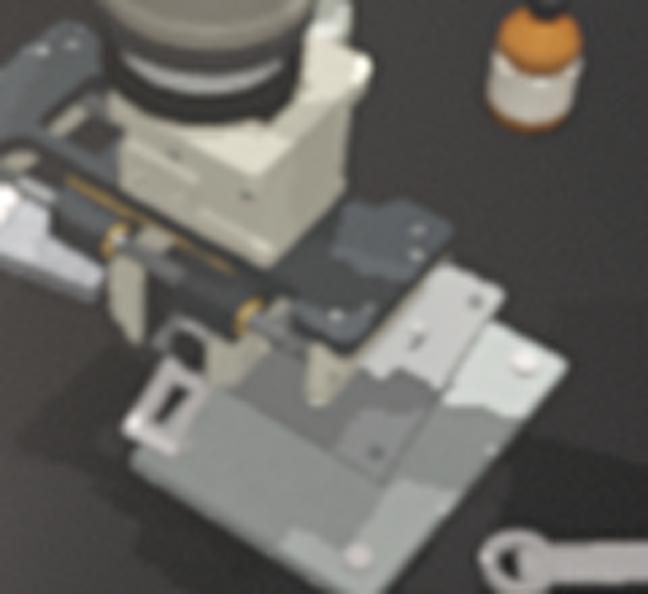

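Call:
send_rows(
  commands=[
    [[0.003,0,-0.002,0,0.03],[0,0,0,0,0.004],[0,0,0,0,0.004],[0,0,0,0,0.004],[0,0,0,0,0.004],[0,0,0,0,0.004],[0,0,0,0,0.004]],
  ],
)

```text
time: 19.43
tool_pos: [584.6, 40.3, 102.6]
tcp_rot: [0.575, 1.553, 0.181]
contact_force: [0.5, 0.3, -0.6]
grip_width: 12.8
```

Run:
```python
from h import *
to(G(-58,36.5))
print(((st()[1]-O)@M).round(1))
```

```text
t 19.43 pos [584.6  40.3 102.6] width 12.8 F [ 0.5  0.3 -0.6]
jaw heading -22.6 down [ 0.017  0.003 -1.   ] q [-0.06  0.56  1.53  0.    1.03  0.33]
delta tool [ 0.6 -0.7  0. ]
[-61.2  36.5  14.9]
```

Call:
send_rows(
  commands=[
    [[-0.003,0.001,0,0,0.004],[-0.003,0.002,0,0,0.004],[-0.003,0.001,0,0,0.004],[0,0,0,0,0.004]],
  ],
)

```text
time: 19.77
tool_pos: [586.1, 44.3, 112.5]
tcp_rot: [0.584, 1.553, 0.19]
contact_force: [-1.0, 0.1, -1.1]
grip_width: 12.5
```

```bash
cat >> h.py <<'E'
def K_(phi,lift):
    o,x,R=st();p=np.radians(phi);g=np.array([-58*np.cos(p)-3.2,40-58*np.sin(p),14.9+lift])
    m=(x-O)@M
    print('t %.2f mag pos %s w %.1f F %s M %s'%(o['time'],m.round(1),o['grip_width'],np.round(o['contact_force']@M,1),np.round(o['moment'],2)))
    k=m-[-3.2,0,14.9]; print('phi now %.1f r %.1f lift %.1f'%(np.degrees(np.arctan2(40-k[1],-k[0])),np.hypot(40-k[1],k[0]),k[2]))
    print('tool move',np.round(R.T@M@(g-m),1),'heading %.1f'%np.degrees(np.arctan2(R[1,2],R[0,2])),'down',R[:,0].round(3))
E
python3 - <<'E'
from h import *
K_(3.5,11)
from plant import optics
for n in('side','top'):
  c=optics.capture(n)['color'];c=c[160:270,250:370];cv2.imwrite(f'pics/{n}15.png',cv2.resize(c,None,fx=5.4,fy=5.4,interpolation=2))
K_(10,11)
E
```

```text
t 19.77 mag pos [-60.9  36.3  25.6] w 12.5 F [-0.2 -1.  -1.1] M [-0.05  0.12 -0.02]
phi now 3.7 r 57.8 lift 10.7
tool move [-0.2  0.3  0.2] heading -22.6 down [ 0.017  0.003 -1.   ]
t 19.87 mag pos [-60.9  36.   25. ] w 12.8 F [-0.5  0.3 -0.8] M [-0.06  0.12 -0.01]
phi now 4.0 r 57.8 lift 10.1
tool move [-1.1 -0.1 -6.1] heading -22.6 down [ 0.016  0.003 -1.   ]
```

View pics/side15.png

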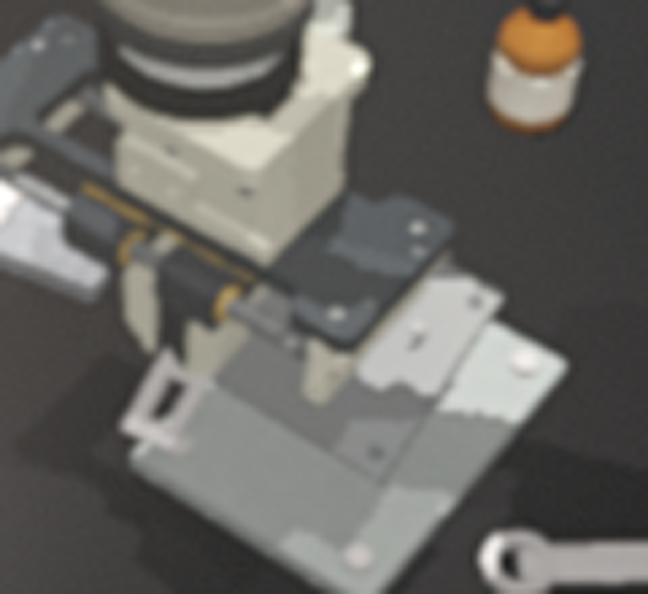

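Call:
send_rows(
  commands=[
    [[-0.0005,-0.0003,-0.004,0,0.004],[-0.0003,-0.0005,-0.004,0,0.004],[-0.0004,-0.0009,-0.004,0,0.004],[-0.0006,-0.0012,-0.004,0,0.004],[-0.0007,-0.0014,-0.004,0,0.004]],
  ],
)

```text
time: 20.28
tool_pos: [567.7, 47.3, 115.0]
tcp_rot: [0.462, 1.546, 0.069]
contact_force: [3.7, -0.3, -2.2]
grip_width: 12.7
```

Run:
```python
from h import *
from plant import optics
for n in('side','top'):
  c=optics.capture(n)['color'];c=c[160:270,250:370] if n=='side' else c[200:300,220:330];cv2.imwrite(f'pics/{n}16.png',cv2.resize(c,None,fx=5.4,fy=5.4,interpolation=2))
K_(40,11)
```

```text
t 20.38 mag pos [-55.7  17.6  26.1] w 12.7 F [-2.4  4.4 -0.9] M [-0.08 -0.51  0.23]
phi now 23.1 r 57.1 lift 11.2
tool move [ -3.7  -7.3 -14.8] heading -22.5 down [ 0.024  0.002 -1.   ]
```

View pics/side16.png

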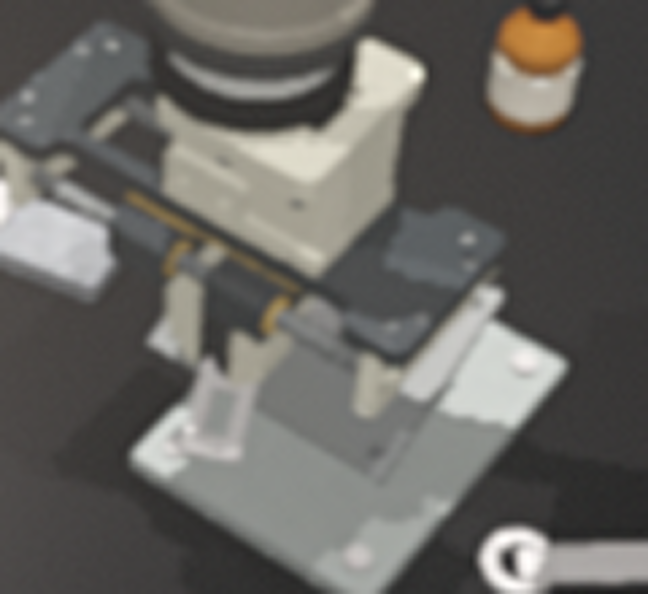

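View pics/top16.png

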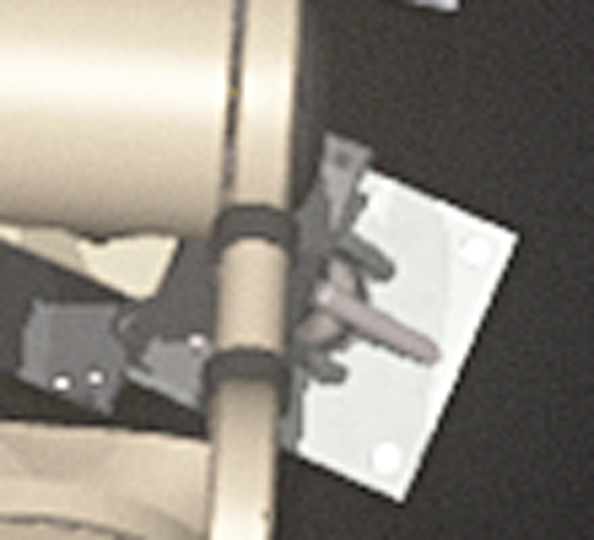

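Call:
send_rows(
  commands=[
    [[-0.0007,-0.0013,-0.0042,0,0.004],[-0.0008,-0.0017,-0.004,0,0.004],[-0.001,-0.002,-0.0036,0,0.004],[-0.001,-0.0021,-0.0032,0,0.004],[-0.0011,-0.0023,-0.003,0,0.004]],
  ],
)

```text
time: 20.8
tool_pos: [547.1, 45.4, 119.7]
tcp_rot: [0.454, 1.543, 0.061]
contact_force: [4.8, -1.9, -1.7]
grip_width: 12.7
```

Run:
```python
from h import *
K_(60,11)
```

```text
t 20.80 mag pos [-45.1  -0.1  26.2] w 12.7 F [-0.8  5.2 -1.5] M [-0.14 -0.67  0.15]
phi now 43.8 r 58.0 lift 11.3
tool move [ -5.5 -11.7 -10. ] heading -22.5 down [ 0.027  0.002 -1.   ]
```

Call:
send_rows(
  commands=[
    [[-0.0014,-0.0025,-0.0029,0,0.004],[-0.0015,-0.0027,-0.0026,0,0.004],[-0.0015,-0.0028,-0.0023,0,0.004],[-0.0016,-0.003,-0.002,0,0.004],[-0.0016,-0.003,-0.0017,0,0.004]],
  ],
)

```text
time: 21.22
tool_pos: [530.2, 36.0, 127.9]
tcp_rot: [0.439, 1.54, 0.046]
contact_force: [5.5, -0.9, -3.6]
grip_width: 12.6
```

Run:
```python
from h import *
K_(72,11.5)
from plant import optics
for n in('side','top'):
  c=optics.capture(n)['color'];c=c[160:270,250:370] if n=='side' else c[200:300,220:330];cv2.imwrite(f'pics/{n}17.png',cv2.resize(c,None,fx=5.4,fy=5.4,interpolation=2))
K_(72,11.5)
```

```text
t 21.22 mag pos [-27.9 -12.1  27.2] w 12.6 F [-2.7  5.4 -2.7] M [-0.16 -0.85  0.22]
phi now 64.7 r 57.7 lift 12.3
tool move [-2.3 -6.4 -3. ] heading -22.5 down [ 0.03   0.001 -1.   ]
t 21.32 mag pos [-27.7 -12.2  27.3] w 12.6 F [-2.3  4.8 -1.2] M [-0.08 -0.72  0.23]
phi now 64.8 r 57.7 lift 12.4
tool move [-2.2 -6.3 -2.9] heading -22.5 down [ 0.03   0.001 -1.   ]
```

View pics/side17.png

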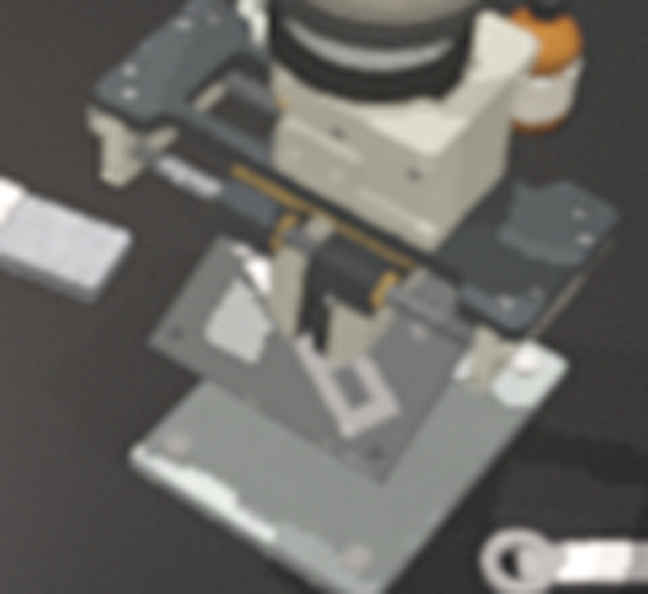

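View pics/top17.png

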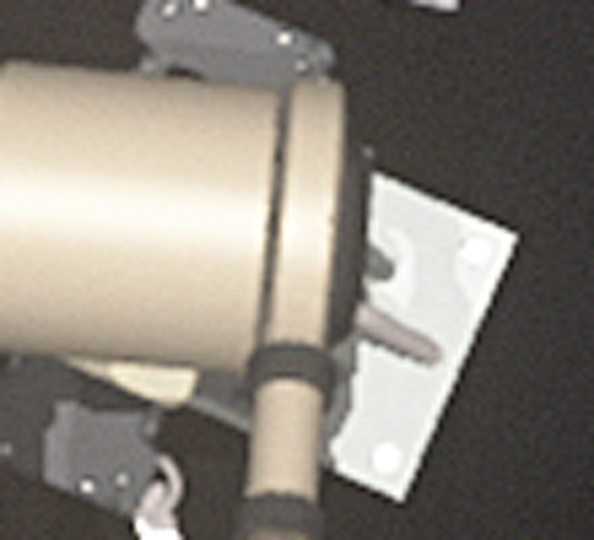

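Call:
send_rows(
  commands=[
    [[-0.0014,-0.0031,-0.0016,0,0.004],[-0.0014,-0.0032,-0.0013,0,0.004],[-0.0014,-0.0033,-0.001,0,0.004],[-0.0014,-0.0033,-0.0008,0,0.004]],
  ],
)

```text
time: 21.65
tool_pos: [521.5, 26.0, 133.4]
tcp_rot: [0.465, 1.538, 0.072]
contact_force: [6.4, -0.0, -3.9]
grip_width: 12.6
```

Run:
```python
from h import *
K_(90,12)
from plant import optics
c=optics.capture('side')['color'][160:270,250:370];c=cv2.resize(c,None,fx=5.4,fy=5.4,interpolation=2)
o,x,R=st();m=(x-O)@M;k=m-[-3.2,0,14.9];d=(k[:2]-[0,40]);d/=np.hypot(*d)
for p,col in(((d[0]*80,40+d[1]*80,k[2]+4),(0,255,255)),((0,-40,0),(255,0,0)),((0,-40,10),(0,0,255))):
    u=proj('side',O+M@np.array(p,float))[0];q=((u-[250,160]+.5)*5.4-.5).astype(int);cv2.circle(c,tuple(map(int,q)),3,col,-1)
cv2.imwrite('pics/side18.png',c)
```

```text
t 21.65 mag pos [-14.2 -16.3  26.9] w 12.6 F [-3.9  5.9 -2.4] M [ 0.03 -0.91  0.27]
phi now 78.9 r 57.4 lift 12.0
tool move [-4.9 -9.9 -1.6] heading -22.6 down [ 0.033  0.002 -0.999]
```

View pics/side18.png

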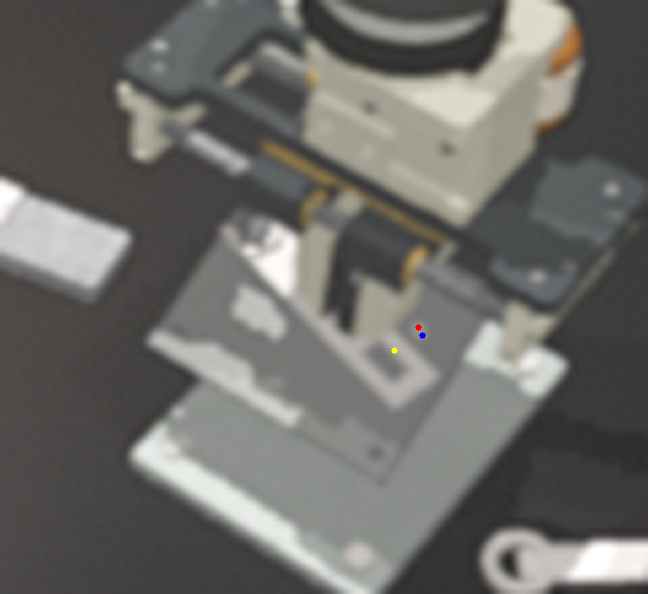

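Call:
send_rows(
  commands=[
    [[-0.0024,-0.003,-0.0006,0,0.004],[-0.0017,-0.003,-0.0004,0,0.004],[-0.0014,-0.0025,-0.0002,0,0.004]],
  ],
)

```text
time: 21.95
tool_pos: [517.0, 18.7, 138.3]
tcp_rot: [0.5, 1.537, 0.106]
contact_force: [7.2, -1.1, -5.7]
grip_width: 12.9
```

```bash
cat > look.py <<'E'
from h import *
import sys
from plant import optics
full=optics.capture('side')['color'];c=full[190:260,290:365];c=cv2.resize(c,None,fx=8,fy=8,interpolation=2)
o,x,R=st();m=(x-O)@M;k=m-[-3.2,0,14.9];d=(k[:2]-[0,40]);d/=np.hypot(*d)
for p,col in(((d[0]*80,40+d[1]*80,k[2]+4),(0,255,255)),((0,-40,0),(255,0,0)),((0,-40,10),(0,0,255))):
    u=proj('side',O+M@np.array(p,float))[0];q=((u-[290,190]+.5)*8-.5).astype(int);cv2.circle(c,tuple(map(int,q)),2,col,-1)
cv2.imwrite(sys.argv[1],c)
K_(90,12.5)
E
python3 look.py pics/side19.png
```

```text
t 22.00 mag pos [ -4.1 -17.7  27.8] w 12.9 F [-4.3  4.6 -3.2] M [-0.01 -0.74  0.17]
phi now 89.2 r 57.7 lift 12.9
tool move [-0.1 -0.9 -0.3] heading -22.6 down [ 0.033  0.003 -0.999]
```

View pics/side19.png

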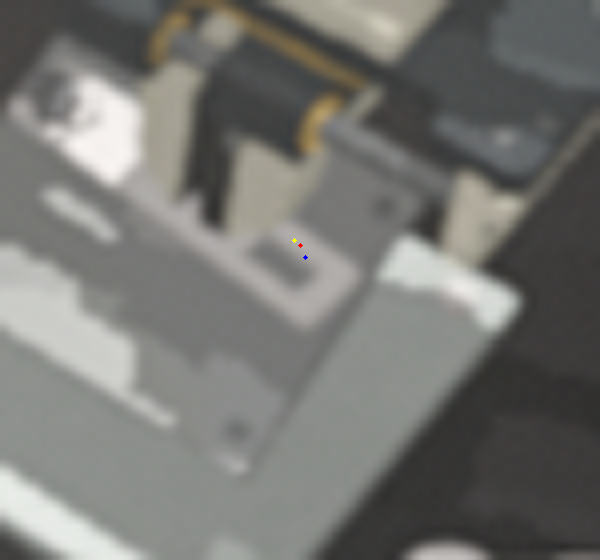

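Run:
```python
from h import *
def cast(q,z,s=8,o=(290,190)):
    u=(np.array(q,float)+.5)/s-.5+o
    R=T['side'][:,:3];c=-R.T@T['side'][:,3];d=R.T@np.linalg.inv(K['side'])@np.array([u[0],u[1],1.])
    c=(c-O)@M;d=d@M;return (c+d*(z-c[2])/d[2]).round(1)
for z in(17,14,11,8):print(z,[cast(q,z) for q in((358,275),(308,328),(283,264))], cast((45,40),z), cast((8,105),z))
```

```text
17 [array([ -1.1, -60.5,  17. ]), array([-20.8, -56.6,  17. ]), array([ -8.6, -40.8,  17. ])] [15.2 56.  17. ] [-6.9 54.3 17. ]
14 [array([ -0.4, -59.6,  14. ]), array([-20.2, -55.8,  14. ]), array([ -7.9, -39.9,  14. ])] [16.  57.3 14. ] [-6.3 55.5 14. ]
11 [array([  0.3, -58.8,  11. ]), array([-19.6, -54.9,  11. ]), array([ -7.3, -39. ,  11. ])] [16.7 58.5 11. ] [-5.6 56.8 11. ]
8 [array([  1. , -57.9,   8. ]), array([-19. , -54.1,   8. ]), array([ -6.6, -38. ,   8. ])] [17.5 59.8  8. ] [-5.  58.1  8. ]
```

Call:
send_rows(
  commands=[
    [[-0.0012,-0.0025,0,0,0.004],[-0.0012,-0.0025,0,0,0.004],[0,0,0,0,0.004]],
  ],
)

```text
time: 22.25
tool_pos: [515.2, 14.1, 139.9]
tcp_rot: [0.535, 1.537, 0.139]
contact_force: [4.6, -0.7, -4.2]
grip_width: 12.6
```

```bash
python3 look.py pics/side20.png
```

```text
t 22.30 mag pos [  0.6 -17.6  27. ] w 12.6 F [-2.8  5.  -4.1] M [-0.17 -0.76  0.13]
phi now 93.8 r 57.7 lift 12.1
tool move [ 1.3  3.6 -0.4] heading -22.7 down [ 0.034  0.005 -0.999]
```

View pics/side20.png

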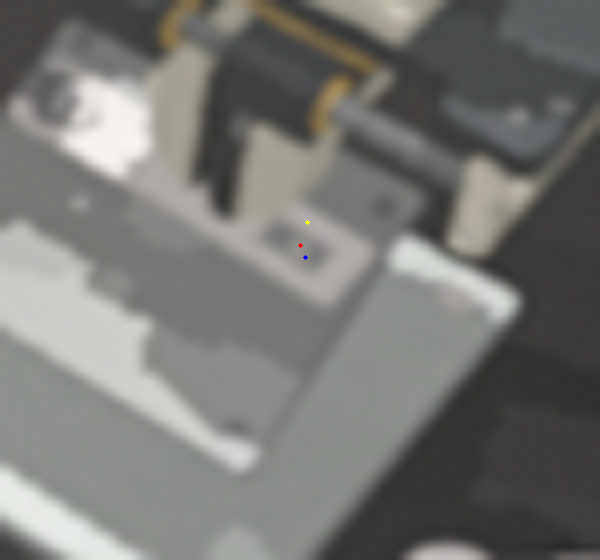

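```bash
cat > cast.py <<'E'
from h import *
def cast(q,z,s=8,o=(290,190)):
    u=(np.array(q,float)+.5)/s-.5+o
    R=T['side'][:,:3];c=-R.T@T['side'][:,3];d=R.T@np.linalg.inv(K['side'])@np.array([u[0],u[1],1.])
    c=(c-O)@M;d=d@M;return (c+d*(z-c[2])/d[2]).round(1)
E
python3 - <<'E'
from cast import *
im=cv2.imread('pics/side20.png');cv2.imwrite('pics/z20.png',cv2.resize(im[190:330,220:400],None,fx=4,fy=4,interpolation=2))
for z in(16,12,8):print(z,[cast(q,z) for q in((375,250),(325,305),(297,243))], cast((60,20),z), cast((10,103),z))
E
```

```text
16 [array([  7.6, -60.4,  16. ]), array([-12.7, -56.9,  16. ]), array([ -1.2, -40.6,  16. ])] [22.9 56.  16. ] [-5.9 54.5 16. ]
12 [array([  8.6, -59.3,  12. ]), array([-11.9, -55.8,  12. ]), array([ -0.3, -39.4,  12. ])] [23.9 57.7 12. ] [-5.  56.2 12. ]
8 [array([  9.5, -58.2,   8. ]), array([-11. , -54.6,   8. ]), array([  0.6, -38.2,   8. ])] [24.9 59.4  8. ] [-4.1 57.9  8. ]
```

View pics/z20.png

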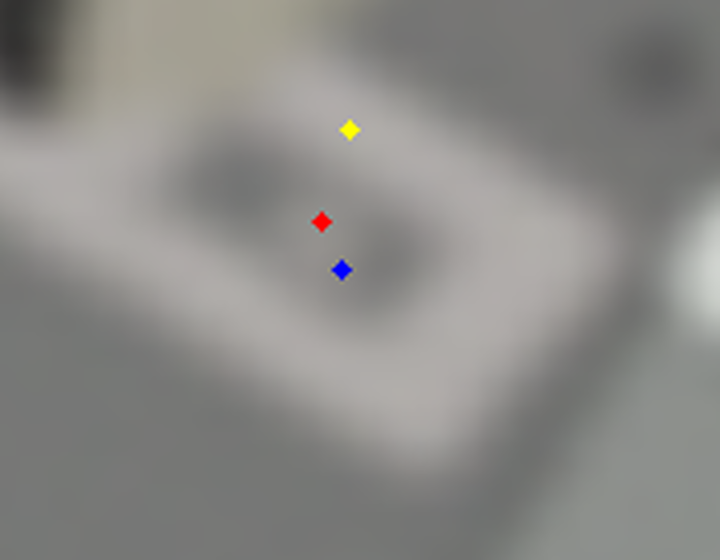

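Call:
send_rows(
  commands=[
    [[0.0014,-0.0015,0,0,0.004],[0.0018,-0.0009,0,0,0.004],[0.0018,-0.0009,0,0,0.004]],
  ],
)

```text
time: 22.55
tool_pos: [513.4, 12.2, 134.4]
tcp_rot: [0.601, 1.538, 0.204]
contact_force: [3.4, 1.9, 0.6]
grip_width: 12.6
```

```bash
python3 look.py pics/side21.png
```

```text
t 22.60 mag pos [  0.7 -18.5  20.7] w 12.3 F [-2.9  3.3 -0.7] M [ 0.06 -0.6   0.2 ]
phi now 93.8 r 58.6 lift 5.8
tool move [-4.3  6.5  0.6] heading -22.7 down [ 0.032  0.007 -0.999]
```

View pics/side21.png

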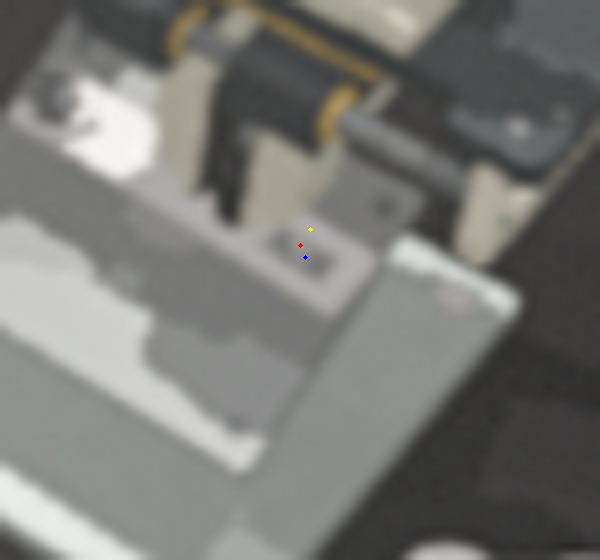

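Call:
send_rows(
  commands=[
    [[0.0018,-0.0009,0,0,0.004],[0.0018,-0.0009,0,0,0.004],[0.001,-0.0005,0,0,0.004]],
  ],
)

```text
time: 22.85
tool_pos: [513.7, 11.8, 131.3]
tcp_rot: [0.671, 1.533, 0.274]
contact_force: [1.0, 4.2, 8.6]
grip_width: 12.7
```

```bash
python3 look.py pics/side22.png
python3 - <<'E'
import cv2
im=cv2.imread('pics/side22.png');cv2.imwrite('pics/z22.png',cv2.resize(im[180:340,200:400],None,fx=3,fy=3,interpolation=2))
E
```

```text
t 22.90 mag pos [ -0.4 -18.   18.2] w 12.4 F [-0.7 -1.   9.6] M [ 0.78 -0.15  0.19]
phi now 92.7 r 58.1 lift 3.3
tool move [-7.   6.6  0.2] heading -22.8 down [ 0.036  0.01  -0.999]
```

View pics/side22.png

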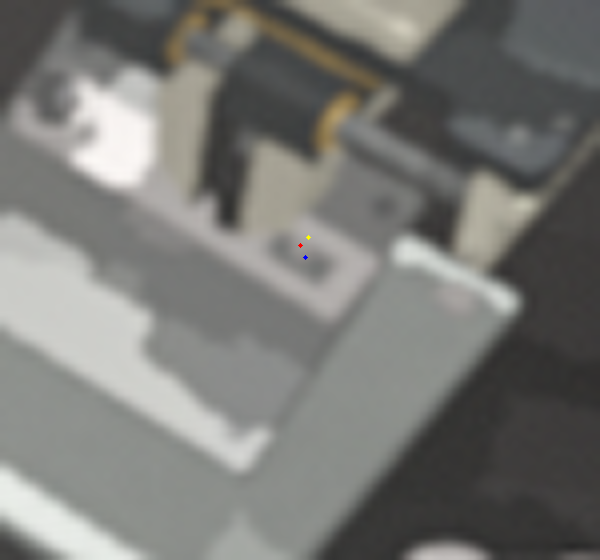

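View pics/z22.png

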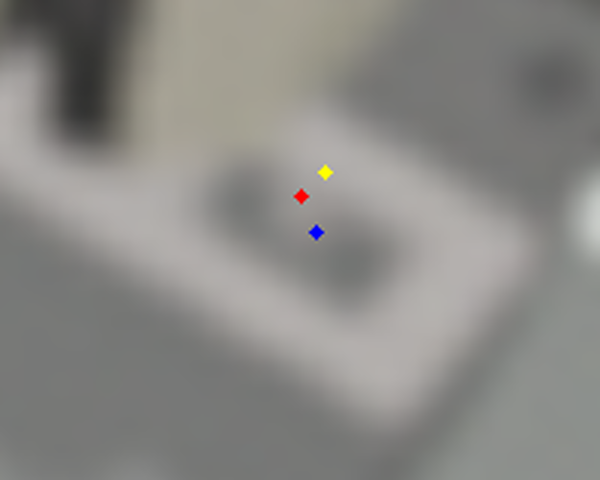

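Call:
send_rows(
  commands=[
    [[-0.0005,0,0,0,0.018],[0,0,0,0,0.022],[0,0,0,0,0.026],[0,0,0,0,0.026]],
  ],
)

```text
time: 23.23
tool_pos: [510.5, 11.8, 131.1]
tcp_rot: [0.728, 1.54, 0.33]
contact_force: [-0.3, 0.5, 0.4]
grip_width: 25.8
```

```bash
python3 look.py pics/side23.png
```

```text
t 23.28 mag pos [  0.6 -21.   17.3] w 25.9 F [-0.3  0.8 -0.6] M [-0.08  0.12  0.01]
phi now 93.5 r 61.2 lift 2.4
tool move [-7.3  7.8  3.2] heading -22.8 down [ 0.029  0.01  -1.   ]
```

View pics/side23.png

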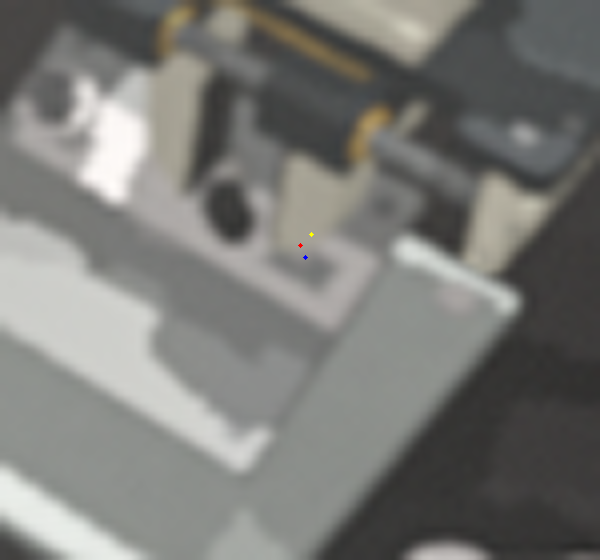

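Call:
send_rows(
  commands=[
    [[-0.004,0,0.002,0,0.026],[-0.01,0,0,0,0.026],[-0.02,0,0,0,0.026],[-0.03,0,0,0,0.026],[-0.03,0,0,0,0.026],[0,-0.035,0,0,0.026],[0,-0.035,0,0,0.026],[0,-0.035,0,0,0.026],[0,-0.035,0,0,0.026],[0,-0.03,0,0,0.026]],
  ],
)

```text
time: 24.12
tool_pos: [442.4, -148.6, 227.1]
tcp_rot: [0.751, 1.544, 0.364]
contact_force: [0.6, -0.5, 0.2]
grip_width: 25.9
```

Run:
```python
from h import *
from plant import optics
for n in('side','top'):
  c=optics.capture(n)['color'];cv2.imwrite(f'pics/{n}24f.png',c);c=c[180:280,260:393] if n=='side' else c[205:300,220:330];cv2.imwrite(f'pics/{n}24.png',cv2.resize(c,None,fx=6,fy=6,interpolation=2))
to(O)
```

```text
t 24.22 pos [ 442.  -150.4  226.9] width 26.4 F [-0.2 -0.1  0.1]
jaw heading -22.5 down [ 0.024  0.009 -1.   ] q [-0.51  0.22  1.69  0.02  1.21 -0.12]
delta tool [115.2 167.2  20.1]
```

View pics/side24.png

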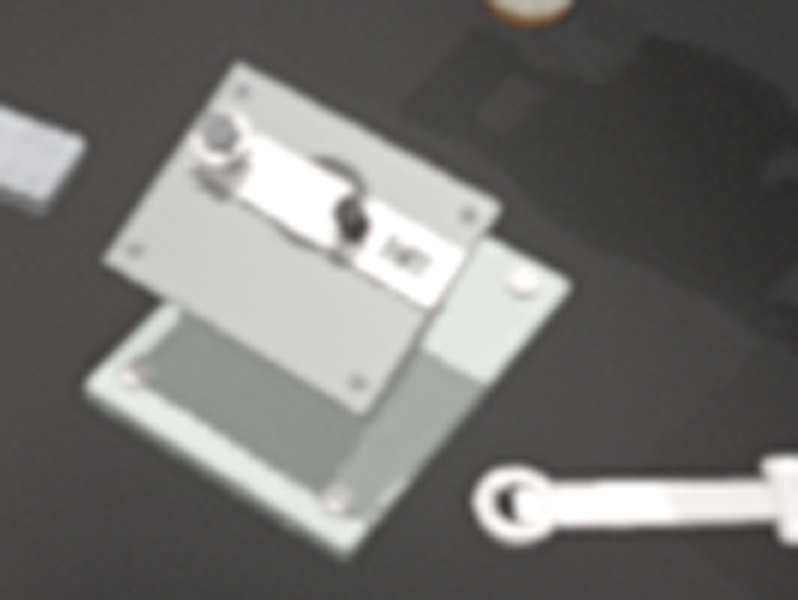

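View pics/top24.png

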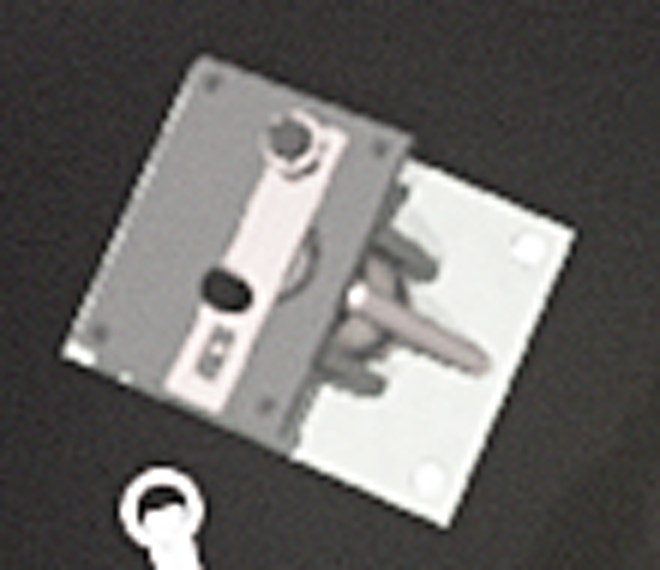

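Run:
```python
from h import *
S=lambda p:(np.array(p,float)+.5)/6-.5+[260,180];U=lambda p:(np.array(p,float)+.5)/6-.5+[220,205]
for nm,a,b in(('slot',(405,254),(216,354)),('c_dn',(425,309),(167,390)),('c_up',(470,250),(221,411))):
    x=tri3(S(a),U(b));print(nm,((x-O)@M).round(1))
for n,s,o in(('side',6,[260,180]),('top',6,[220,205])):
  im=cv2.imread(f'pics/{n}24.png')
  L=[((x,y,4),(0,0,255)) for x in(-12,12) for y in(52,-60)]+[((x,y,4),(255,0,0)) for x in(-5.25,5.25) for y in(-30,-50)]+[((0,-18,26),(0,255,0)),((0,-40,10),(255,0,255))]
  for p,c in L:
    u=proj(n,O+M@np.array(p,float))[0];q=((u-o+.5)*s-.5).round().astype(int);cv2.circle(im,tuple(map(int,q)),2,c,-1)
  im=im[80:340,170:510] if n=='side' else im[100:440,140:370]
  cv2.imwrite(f'pics/{n}25.png',cv2.resize(im,None,fx=1.7,fy=1.7,interpolation=2))
```

```text
slot [ -2.4 -41.6   6.5]
c_dn [-16.2 -60.1   4.7]
c_up [ 10.  -60.8   8.2]
```

View pics/side25.png

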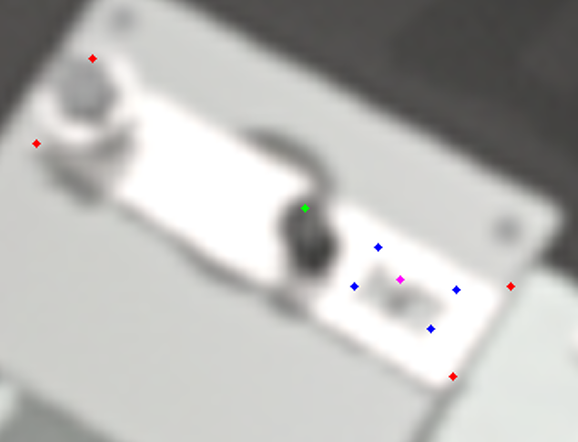

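View pics/top25.png

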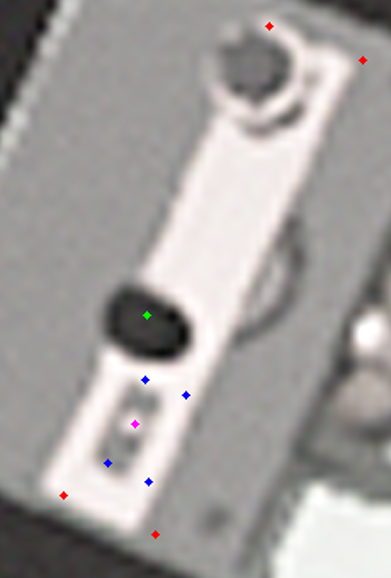

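```bash
cat > prof.py <<'E'
from h import *
import sys
def run(tag):
  ims={n:cv2.cvtColor(cv2.imread(f'pics/{n}{tag}f.png'),cv2.COLOR_BGR2GRAY).astype(np.float32) for n in('side','top')}
  xs=np.arange(-26,26.01,.25)
  for z in (4,7,10):
   for n in ims:
    out=[]
    for y in(22,10,2,-34,-40,-47,-54,-57):
     P=np.c_[xs,0*xs+y,0*xs+z]@M.T+O;u=proj(n,P).astype(np.float32)
     v=cv2.remap(ims[n],u[:,:1],u[:,1:],cv2.INTER_LINEAR).ravel()
     g=np.gradient(cv2.GaussianBlur(v.reshape(-1,1),(1,9),0).ravel())
     a=np.where(abs(xs+12)<8)[0];b=np.where(abs(xs-11)<8)[0]
     out.append((y,xs[a[np.argmax(g[a])]],xs[b[np.argmin(g[b])]]))
    print(z,n,' '.join('y%d:%.1f,%.1f'%o for o in out))
run(sys.argv[1])
E
python3 prof.py 24
python3 - <<'E'
from h import *
t=cv2.imread('pics/top24f.png')[240:290,235:285];s=cv2.imread('pics/side24f.png')[200:240,300:350]
cv2.imwrite('pics/t26.png',cv2.resize(t,None,fx=12,fy=12,interpolation=0));cv2.imwrite('pics/s26.png',cv2.resize(cv2.convertScaleAbs(s,alpha=1.0),None,fx=12,fy=12,interpolation=0))
E
```

```text
4 side y22:-13.5,11.0 y10:-13.8,12.0 y2:-15.0,11.5 y-34:-14.8,10.2 y-40:-15.2,10.5 y-47:-15.8,10.2 y-54:-15.5,10.0 y-57:-15.2,10.0
4 top y22:-15.5,10.0 y10:-15.8,9.8 y2:-15.2,15.0 y-34:-16.0,8.2 y-40:-16.5,9.0 y-47:-17.0,8.0 y-54:-17.2,7.8 y-57:-18.0,7.5
7 side y22:-14.2,11.0 y10:-14.8,11.0 y2:-15.2,11.0 y-34:-16.0,10.0 y-40:-15.5,9.8 y-47:-16.2,9.2 y-54:-16.0,9.2 y-57:-16.5,9.8
7 top y22:-14.5,11.5 y10:-14.5,11.2 y2:-13.5,10.5 y-34:-14.8,9.5 y-40:-15.0,10.0 y-47:-15.5,9.5 y-54:-16.5,8.8 y-57:-16.5,8.8
10 side y22:-14.2,10.0 y10:-15.0,10.5 y2:-16.2,10.0 y-34:-16.5,9.0 y-40:-16.8,9.5 y-47:-16.5,9.0 y-54:-16.8,18.5 y-57:-17.2,8.8
10 top y22:-12.8,13.2 y10:-12.8,13.0 y2:-12.2,12.0 y-34:-13.0,11.0 y-40:-13.2,11.5 y-47:-14.5,11.0 y-54:-14.5,10.5 y-57:-14.8,10.2
```

View pics/t26.png

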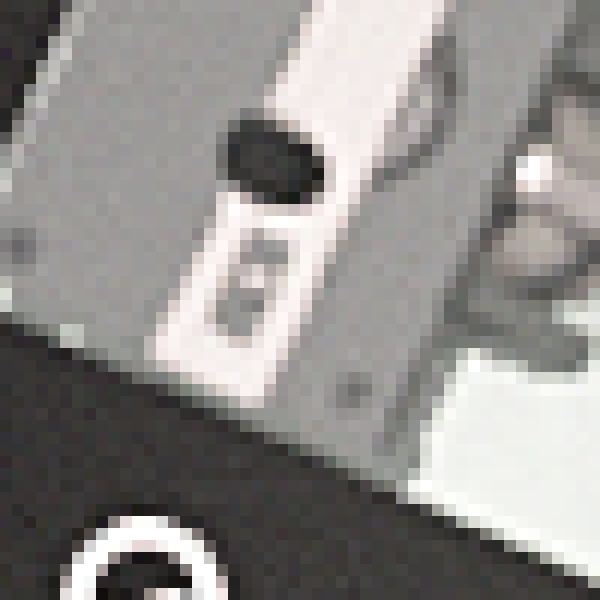

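View pics/s26.png

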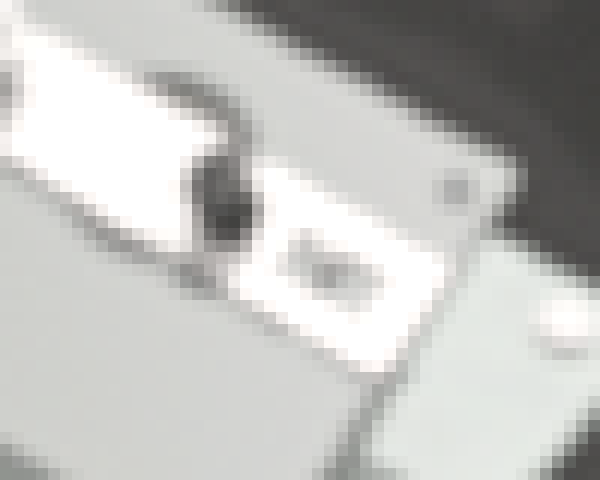

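```bash
python3 - <<'E'
from h import *
g={n:cv2.cvtColor(cv2.imread(f'pics/{n}24f.png'),cv2.COLOR_BGR2GRAY).astype(float) for n in('side','top')}
def cen(n,p,o,r=3):
    u=np.array(p)/6+o;c=np.round(u).astype(int);
    w=g[n][c[1]-r:c[1]+r+1,c[0]-r:c[0]+r+1];w=np.clip(np.percentile(w,60)-4-w,0,None);yy,xx=np.mgrid[-r:r+1,-r:r+1]
    return c+[ (w*xx).sum()/w.sum(),(w*yy).sum()/w.sum()]
for a,b in(((243,92),(212,83)),((468,214),(380,148+0)),((357,383),(265,405)),((135,250),(98,335))):pass
prs=[((243,92),(380,148)),((468,214),(265,405)),((357,383),(98,335)),((135,250),(212,83))]
for a,b in prs:
    ua=cen('side',a,[260,180],2);ub=cen('top',b,[220,205],2);x=(tri3(ua,ub)-O)@M;print(x.round(1))
# capture features: stud top, slot
E
python3 - <<'E'
from h import *
# baseline of profile method on initial strap (flat): cross profile in y at given x
for tag in('12',):
  ims={n:cv2.cvtColor(cv2.imread(f'pics/{n}{tag}f.png'),cv2.COLOR_BGR2GRAY).astype(np.float32) for n in('side','top')}
  ys=np.arange(10,62,.25)
  for z in(4,7):
   for n in ims:
    out=[]
    for x in(-22,-30,-38,-94):
     P=np.c_[0*ys+x,ys,0*ys+z]@M.T+O;u=proj(n,P).astype(np.float32);v=cv2.remap(ims[n],u[:,:1],u[:,1:],cv2.INTER_LINEAR).ravel();g=np.gradient(cv2.GaussianBlur(v.reshape(-1,1),(1,9),0).ravel())
     a=ys<36;out.append((x,ys[a][np.argmax(g[a])],ys[~a][np.argmin(g[~a])]))
    print(z,n,out)
  # flange edges along x at y=-20
  xs=np.arange(-75,45,.25)
  for n in ims:
   for y in(-20,-50,0,20):
    P=np.c_[xs,0*xs+y,0*xs]@M.T+O;u=proj(n,P).astype(np.float32);v=cv2.remap(ims[n],u[:,:1],u[:,1:],cv2.INTER_LINEAR).ravel();g=np.gradient(cv2.GaussianBlur(v.reshape(-1,1),(1,9),0).ravel())
    a=abs(xs+61)<6;b=abs(xs-33)<6;print(n,y,xs[a][np.argmax(abs(g[a]))],xs[b][np.argmax(abs(g[b]))])
E
```

```text
[23.7 51.5  3.3]
[ 22.6 -52.4   1.5]
[-53.3 -52.2   0.5]
[-52.3  52.4   1.7]
4 side [(-22, np.float64(27.75), np.float64(60.5)), (-30, np.float64(26.5), np.float64(60.5)), (-38, np.float64(26.25), np.float64(60.5)), (-94, np.float64(21.0), np.float64(48.5))]
4 top [(-22, np.float64(26.5), np.float64(60.5)), (-30, np.float64(26.5), np.float64(60.5)), (-38, np.float64(25.5), np.float64(60.5)), (-94, np.float64(21.0), np.float64(46.25))]
7 side [(-22, np.float64(26.5), np.float64(59.25)), (-30, np.float64(25.25), np.float64(59.5)), (-38, np.float64(24.75), np.float64(59.75)), (-94, np.float64(20.25), np.float64(47.0))]
7 top [(-22, np.float64(26.0), np.float64(60.25)), (-30, np.float64(25.5), np.float64(50.5)), (-38, np.float64(25.0), np.float64(60.25)), (-94, np.float64(20.25), np.float64(46.0))]
side -20 -61.5 33.75
side -50 -61.75 34.25
side 0 -61.25 33.75
side 20 -60.75 33.75
top -20 -65.5 31.0
top -50 -65.75 37.75
top 0 -65.25 34.75
top 20 -64.0 30.75
```

Run:
```python
from h import *
def blob(n,tag,mp):
    g=cv2.cvtColor(cv2.imread(f'pics/{n}{tag}f.png'),cv2.COLOR_BGR2GRAY)
    u=proj(n,O+M@np.array(mp,float))[0].round().astype(int);r=9
    w=g[u[1]-r:u[1]+r+1,u[0]-r:u[0]+r+1].astype(float)
    m=(w<90).astype(np.uint8);k,l,s,c=cv2.connectedComponentsWithStats(m)
    print(n,tag,[(tuple(c[i].round(1)),s[i,4]) for i in range(1,k)])
    print(w.astype(int)[2:-2,2:-2] if tag=='24' else '')
    return u
for tag,mp in(('12',(-58,36.5,15)),('24',(-2,-18,15))):
    for n in('side','top'):blob(n,tag,mp)
```

```text
side 12 [((np.float64(1.2), np.float64(2.0)), np.int32(19)), ((np.float64(8.7), np.float64(9.4)), np.int32(10)), ((np.float64(0.6), np.float64(10.6)), np.int32(13)), ((np.float64(6.0), np.float64(16.8)), np.int32(4))]

top 12 [((np.float64(8.5), np.float64(1.3)), np.int32(57)), ((np.float64(6.1), np.float64(8.9)), np.int32(55)), ((np.float64(2.4), np.float64(16.3)), np.int32(26))]

side 24 [((np.float64(9.5), np.float64(10.8)), np.int32(8))]
[[255 255 255 242 218 190 161 141 150 183 206 212 212 212 213]
 [255 255 255 255 255 244 216 177 146 165 196 211 213 212 213]
 [255 255 255 255 255 255 245 206 157 154 189 209 212 211 212]
 [255 255 255 255 255 241 206 169 150 165 198 213 212 211 211]
 [255 255 255 255 241 185 130 117 134 182 223 235 227 217 211]
 [255 255 255 255 215 136  96 106 126 184 242 255 255 238 222]
 [255 255 255 251 195 118  97 109 113 156 230 255 255 255 248]
 [255 255 255 253 207 127  94 102  94 111 191 251 255 255 255]
 [255 255 255 255 231 153  85  82  76  82 167 244 255 255 255]
 [255 255 255 255 232 168  93  70  66  95 184 250 255 255 255]
 [222 243 253 253 232 17
[... 597 characters left out ...]
9 243]
 [159 151 111  63  66  87 144 193 234 247 242 239 237 241 236]
 [161 130  62  55  58  53  53 102 158 234 250 241 237 241 231]
 [155 112  47  59  66  64  55  40  33 167 242 244 241 243 216]
 [157 108  48  63  65  58  64  57  41  67 209 247 243 233 181]
 [158 121  55  53  62  65  60  52  45  26 203 251 245 214 125]
 [154 165 138  72  49  47  55  45  37  64 209 250 237 175 122]
 [150 213 240 174  97  60  35  26  65 169 240 250 218 157 154]
 [146 226 253 245 226 210 206 194 209 238 249 236 181 152 153]
 [169 230 248 242 237 253 255 253 250 245 243 216 154 149 157]
 [200 243 244 213 171 213 231 240 246 242 236 178 146 156 156]
 [229 249 234 175 143 154 164 226 245 243 216 154 149 153 158]]
```

Run:
```python
from h import *
h=np.array([np.cos(4.3169),np.sin(4.3169),0]);y=M[:,1];g=O-4*h-18*y;g[2]=165;print(g);to(g)
```

```text
[512.13048865   8.02590362 165.        ]
t 24.22 pos [ 442.  -150.4  226.9] width 26.4 F [-0.2 -0.1  0.1]
jaw heading -22.5 down [ 0.024  0.009 -1.   ] q [-0.51  0.22  1.69  0.02  1.21 -0.12]
delta tool [ 64.9 172.1   3.1]
```

Call:
send_rows(
  commands=[
    [[0,0.034,0.0005,0,0],[0,0.034,0.0005,0,0],[0,0.034,0.0005,0,0],[0,0.034,0.0005,0,0],[0,0.03,0.0005,0,0],[0.02,0.003,0,0,0],[0.02,0,0,0,0],[0.012,0,0,0,0],[0,0,0,0,0]],
  ],
)

```text
time: 24.97
tool_pos: [514.9, 15.0, 177.9]
tcp_rot: [0.77, 1.543, 0.371]
contact_force: [-0.0, 0.4, -1.0]
grip_width: 0.6
```

Run:
```python
from h import *
to([512.1,8.0,150])
```

```text
t 24.97 pos [514.9  15.  177.9] width 0.6 F [-0.   0.4 -1. ]
jaw heading -22.9 down [ 0.026  0.01  -1.   ] q [-0.13  0.35  1.65  0.01  1.11  0.26]
delta tool [27.8 -8.1 -0.4]
```

Call:
send_rows(
  commands=[
    [[0.01,-0.008,0,0,0],[0.012,0,0,0,0],[0.004,0,0,0,0],[0,0,0,0,0]],
  ],
)

```text
time: 25.3
tool_pos: [513.0, 9.9, 152.7]
tcp_rot: [0.789, 1.542, 0.391]
contact_force: [-1.0, -0.1, 0.4]
grip_width: 0.2
```

Run:
```python
from h import *
to([512.1,8.0,141])
```

```text
t 25.30 pos [513.    9.9 152.7] width 0.2 F [-1.  -0.1  0.4]
jaw heading -22.8 down [ 0.026  0.011 -1.   ] q [-0.14  0.38  1.69  0.02  1.05  0.25]
delta tool [11.6 -2.4 -0.3]
```

Call:
send_rows(
  commands=[
    [[0.004,-0.0015,0,0,0],[0.003,0,0,0,0],[0.0015,0,0,0,0],[0.001,0,0,0,0]],
  ],
)

```text
time: 25.63
tool_pos: [514.0, 8.6, 145.1]
tcp_rot: [0.732, 1.539, 0.335]
contact_force: [0.0, -0.2, -0.1]
grip_width: 0.4
```

Call:
send_rows(
  commands=[
    [[0.001,0,0,0,0],[0.001,0,0,0,0]],
  ],
)

```text
time: 25.8
tool_pos: [514.4, 8.6, 143.5]
tcp_rot: [0.719, 1.538, 0.321]
contact_force: [-0.7, 0.1, 0.6]
grip_width: 0.3
```

Call:
send_rows(
  commands=[
    [[0.001,0,0,0,0],[0,0,0,0,0]],
  ],
)

```text
time: 25.97
tool_pos: [514.5, 8.6, 142.4]
tcp_rot: [0.715, 1.538, 0.317]
contact_force: [-0.4, 0.2, -0.1]
grip_width: 0.4
```

Call:
send_rows(
  commands=[
    [[0.001,0,0,0,0],[0,0,0,0,0]],
  ],
)

```text
time: 26.13
tool_pos: [514.6, 8.6, 141.4]
tcp_rot: [0.715, 1.538, 0.317]
contact_force: [-0.2, 0.2, -0.0]
grip_width: 0.7
```

Call:
send_rows(
  commands=[
    [[0.001,0,0,0,0],[0,0,0,0,0]],
  ],
)

```text
time: 26.3
tool_pos: [514.7, 8.6, 140.4]
tcp_rot: [0.712, 1.538, 0.314]
contact_force: [1.2, 0.1, 0.1]
grip_width: 0.2
```

Call:
send_rows(
  commands=[
    [[0.001,0,0,0,0],[0,0,0,0,0]],
  ],
)

```text
time: 26.47
tool_pos: [514.9, 8.6, 139.7]
tcp_rot: [0.704, 1.537, 0.306]
contact_force: [-1.0, 0.1, 3.3]
grip_width: 0.3
```

Call:
send_rows(
  commands=[
    [[0.001,0,0,0,0],[0,0,0,0,0]],
  ],
)

```text
time: 26.63
tool_pos: [515.0, 8.6, 139.6]
tcp_rot: [0.696, 1.537, 0.298]
contact_force: [-2.3, -0.3, 2.9]
grip_width: 0.6
```

Contact came at z = 139.7, against about 140.7 predicted for a flat strap, so it isn't held up. Retreating.

Call:
send_rows(
  commands=[
    [[-0.01,0,0,0,0.02],[-0.02,0,0,0,0.02],[-0.03,0,0,0,0.02],[-0.03,0,0,0,0.02],[0,-0.035,0,0,0.02],[0,-0.035,0,0,0.02],[0,-0.035,0,0,0.02],[0,-0.035,0,0,0.02],[0,0,0,0,0.02],[0,0,0,0,0.02]],
  ],
)

```text
time: 27.47
tool_pos: [456.0, -125.4, 229.7]
tcp_rot: [0.647, 1.537, 0.253]
contact_force: [-0.1, 1.7, -0.3]
grip_width: 20.4
```

```bash
python3 - <<'E'
from h import *
from plant import optics
for n in('side','top'):
  c=optics.capture(n)['color'];cv2.imwrite(f'pics/{n}27f.png',c)
cv2.imwrite('pics/top27z.png',cv2.resize(c[205:300,220:330],None,fx=6,fy=6,interpolation=2))
to(O)
E
python3 prof.py 27|head -2
```

```text
t 27.57 pos [ 456.5 -124.3  229.7] width 19.8 F [-0.   0.5 -0.4]
jaw heading -22.4 down [ 0.033  0.009 -0.999] q [-0.44  0.23  1.68  0.02  1.21 -0.06]
delta tool [117.9 137.2  15.8]
4 side y22:-13.5,11.0 y10:-13.8,10.8 y2:-15.0,11.5 y-34:-14.8,10.2 y-40:-15.2,10.8 y-47:-15.8,10.2 y-54:-15.5,10.0 y-57:-15.2,10.0
4 top y22:-15.5,10.0 y10:-15.8,9.8 y2:-15.0,8.8 y-34:-16.0,8.0 y-40:-16.2,9.0 y-47:-17.0,8.0 y-54:-17.2,7.8 y-57:-18.0,7.5
```

View pics/top27z.png

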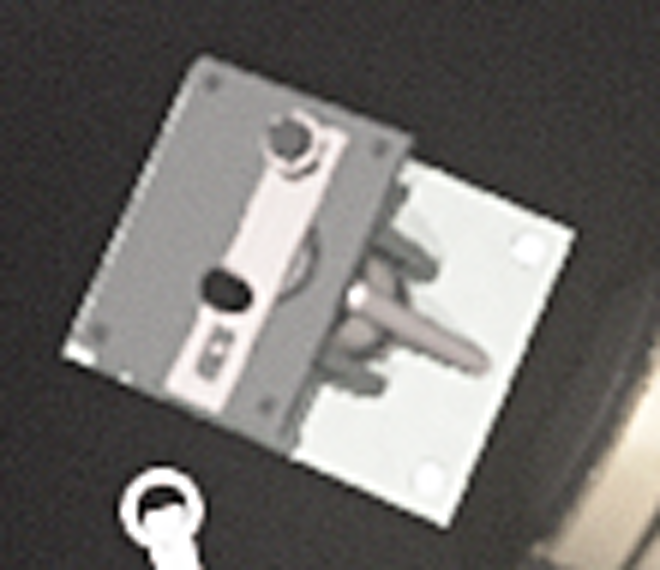

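View pics/side27f.png

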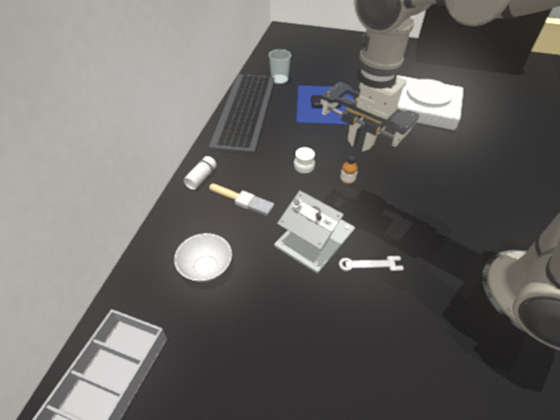

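```bash
python3 -c "
from plant import close_job
print(close_job())"
```

```text
the job is handed in; nothing more can be done
None
```

I loaded both capsules into the tube, swung the strap across its mouth and dropped the slot over the second bolt. I handed the job in at about 27.6 s; no verdict was reported.

- **Capsules:** The first slid in when released. The second wedged upright, so I nudged its top downhill with one finger until it slid in. Pictures taken before the strap closed showed it lid up in the mouth. The first one's depth I could only infer from the second fitting on top of it.
- **Strap:** The last pictures show the stud standing in the slot. The strap's end is about 60 mm to the stud side of the mouth, which puts the slot centre near y = -40.5 mm. The strap sits about 2–3 mm downhill of centre, as far as the stud lets it go. The limit is 3.5 mm.
- **Checks that disagreed:** Triangulating from the two cameras put the strap about 2–3 mm too high, but it put the flange's own screws about 0.5–3 mm too high as well. A light touch on the knob's top met resistance at z = 139.7 mm, against about 140.7 mm predicted for a flat strap. The pictures before and after that touch were the same, so I took the strap as flat.
- **Bystanders:** In the last side picture the jar, bottle, bowl, spanner and brush look to be where they started. I did not measure their positions. The gripper ended clear of everything.

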